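# Hook the brush tray into the slotted upright

## Robot

A 6-joint arm with a two-finger parallel gripper is mounted at the origin on the work surface. World frame = base frame: x ahead of the robot, y to its left, z up, the work surface at z = 0. Lengths are in mm, angles in rad, forces in N, time in s.
With the tool pointing down it reaches from about 300 to 825 mm from the base axis. Payload 5.4 kg.
Tool frame: the origin (TCP) lies midway between the tips of the shut fingers; the grasp point (between the pads) lies 19 mm behind it (r.grip_point_offset is the distance from the TCP to the grasp point, in mm); z points along the fingers, y is the direction in which the jaws open and shut (so a half turn about z gives the same grasp; the last joint's range is limited). The gripper opens to 92 mm and grips with 3 to 60 N. Pads are 20 mm wide; open, the fingers measure 128 mm over their backs; the gripper's body (75 mm by 189 mm) begins 69 mm behind the grasp point.
Start: joints at [-1.55, 0.158, 1.597, -0, 1.386, -0.21], TCP at [131.512, -559.742, 214.601] pointing down, gripper open.
Joint ranges: [-2.91, 2.91], [-0.94, 2.29], [0.18, 2.7], [-1.29, 4.43], [0.17, 2.64], [-3, 3]. Speed limits (rad/s): [2.57, 2.57, 3.14, 3.14, 3.14, 3.14].

## Interface

Orientations are given as a 3x3 rotation matrix whose columns are the frame's x, y, z axes.
In Python, from rig import readout, snapshot, r gives the robot as it stands. The module is installed in compiled form; this text tells all that it offers.
- The arm moves only by the tool drive_tool, never from a script. Its argument "moves" is a list of rows, each an object of numbers: "dx", "dy", "dz": the shift along the tool's x, y, z normalised to -1 to 1, where 1 is 0.5 m; "ax", "ay", "az": the turn, a rotation vector about the tool's x, y, z normalised to -1 to 1, where 1 is 30 degrees; "hand": the opening, from -1 (shut) to 1 (fully open), so that 0 is half open. In form: [{"dx": .., "dy": .., "dz": .., "ax": .., "ay": .., "az": .., "hand": ..}, ...]. A call has 1 to 12 rows; each row is the pose to reach, as a shift and turn from the pose commanded when the call began, along the tool's axes at that moment; what a row does not reach only later rows make up. A row lasts 1/8 s, in which the tool goes at most 62.5 mm and 10.7 degrees, less where a joint would pass 70% of its speed; a pose out of reach is approached as far as the arm can. A call with a number of a shift or a turn outside -1 to 1 is refused whole. A call with a gripper value outside its range is refused whole. The fingers move at their own pace and stop on an object; "squeeze" is the grip in N (left out, the last holds). Time passes only in rows, so rows that repeat a pose let the fingers close. It gives the time, the measured TCP pose, the force and the opening at its end, in the units of the state.
- readout.read_state(): the state, without advancing time (a new reading comes with each control period).
- snapshot(name): name is "scene" or "side" or "wrist"; returns a dict with "frame" (480x640x3 uint8, red, green, blue), "range_z" (480x640 float32, mm along the optical axis (not along the pixel's ray), 0 where there is no reading), "K" (3x3 intrinsics, pixels), "world_from_camera" (4x4, takes a point from camera to world coordinates); the wrist camera has in their place "hand_eye" (4x4, takes a point from camera to tool coordinates, whose origin is the TCP and whose axes are the flange's). Camera axes: x right, y down, z forward; pixel columns grow to the right and rows downward; lengths in mm; the calibration is good to about 2 mm. A picture is of the moment at which its call begins: read the wrist's pose just before it.
- r.hand_in(): hands the job in, once; it reports no verdict.
The state is a dict: "time": time; "joint_pos": joint angles; "dq": joint speeds; "joint_torque": joint torques, N m; "tcp_pos": TCP position; "tool_rot": TCP orientation; "force": force on the tool from outside, world axes, zero at the start; "torque": the same for the moment, N m; "grip_width": opening from 0.0 (shut) to 1.0 (fully open).
Only numpy, scipy, OpenCV 4.12 (cv2) and the standard library are available. Lean on these libraries where they do the work, as an engineer would, in place of code of your own. Each camera call takes 0.05 s, during which the arm holds its last target.

## Task

Pick up the yellow brush tray, hook it into the top slot of the white slotted upright, just under the little wooden shelf, and press it down until the roller catch snaps over its hook and it is fully home. Let go of it, and do not disturb the mug, the amber jar or the paint box.

Things in the scene. Friction and masses are not known exactly. Their poses are not given: they have to be found in the camera images.
- tray: Loose yellow steel brush tray with a hook-on back, 0.3 kg, standing on a wooden chest. Origin: underside, on the middle plane; +x points to its hook, z up. Open tray x -60..46, 70 mm wide in y, walls 20 high. Back flange 40 wide, 90 high, its rear face at x = 50. A middle fin in the x-z plane, 8 thick, 48 high, carries a black grip; a steel hook stands out behind the flange.
- tray_grip (a point): Middle of the tray's black rubber grip, at x -20, z 62 in the tray's frame, with the tray's axes. The grip is 14 mm thick in y (pinch it there), 44 long in x, 38 high, so its top is about 18 mm above this point.
- tray_hook (a point): Middle of the underside of the tray's tongue (x 54.2, z 72 in the tray's frame; tray's axes). The tongue, 20 mm wide and 12 high, runs back from the flange to x 64.5; at its end a lip, x 58.5..64.5, hangs to 18 mm below this point, with a rounded tooth at its foot out to x 67. Between flange and lip is an 8.5 mm gap, open downwards.
- upright: Fixed white steel upright on a dark foot (110 x 130 mm). Origin: on the table under the panel; z up, x runs through the panel front to back; the front (-x) looks roughly to the robot. Panel 90 wide, 280 high, 6 thick, with three slots 32 wide, 44 high, lower edges at z 58, 114, 170. A wooden shelf, 150 wide, underside z 236, juts to x -80 over the front: reach in tilted, from front and above.
- top_slot (a point): Middle of the lower edge of the top slot, mid panel, z 170, with the upright's axes. The hook goes in along +x with tray_hook 19 to 31 mm above this point (tray's x along the upright's x) until the flange meets the panel; then the tray is pressed straight down. Fully home, tray_hook lies at this point (up to 3 mm off in x), the tongue resting on the slot's edge.
- catch (a joint): Sprung brass roller, 14 mm across, behind the panel at the top slot, sliding along the upright's x. 0 = forward: at rest, or snapped over the hook's tooth; pushed back by some mm (0.002 to 0.006 m) as the tooth passes. It is met with the tray about 16 mm above home and passed at about 7 mm; that takes some 8 to 20 N of pressing (the weight alone does not do it).
- chest: Fixed wooden paint chest, 180 (x) x 130 (y) mm, 100 high, on which the tray stands at the start; origin under its centre on the table, z up.
- mug: Loose white ceramic mug, 82 mm across, 95 high; origin under its centre. Bystander.
- jar: Loose amber glass jar with a white cap, 60 mm across, 85 high; origin under its centre. Bystander.
- paintbox: Loose open wooden watercolour box, 85 x 200 mm, 28 high; origin under its centre. Bystander.
Mind the look-alikes: they are no part of the job. Leave any purple look-alike of the tray alone.

How it is judged (in metres and radians):
At the end, for the whole second after the job is handed in: The tray hangs at rest in the top slot: its hook point within 6 mm front to back, 9 mm sideways and 3.5 mm above (4 mm below) the middle of the slot's lower edge, level within 0.12 rad, square to the panel within 0.15 rad, and the roller catch has sprung forward again (below 3 mm) (x of tray_hook in the frame of top_slot between -0.006 and 0.006 m and y of tray_hook in the frame of top_slot between -0.009 and 0.009 m and z of tray_hook in the frame of top_slot between -0.004 and 0.0035 m and angle between tray's own z axis and vertical below 0.12 rad and angle between the x axis of tray and the x axis of upright, either way round below 0.15 rad and value of joint catch below 0.003 m and linear speed of tray below 0.02 m/s); the robot touches nothing.
It fails at once if the mug is shifted by more than 30 mm or tipped (distance of mug from where it was at the start of the episode above 0.03 m or angle between mug's own z axis and vertical above 0.4 rad).
It fails at once if the amber jar is shifted by more than 30 mm or tipped (distance of jar from where it was at the start of the episode above 0.03 m or angle between jar's own z axis and vertical above 0.4 rad).
It fails at once if the paint box is shifted by more than 30 mm or tipped (distance of paintbox from where it was at the start of the episode above 0.03 m or angle between paintbox's own z axis and vertical above 0.4 rad).
It also fails if it takes over 51 s, if anything falls off the work surface, if the arm or the gripper's body presses on something with over 40 N, if the wrist force passes 120 N, or if a joint passes its speed limit or range.

## Working session

There is one attempt and no reset: what is moved stays moved. The work goes in short steps, Python scripts to look and compute and a tool call to move; the robot and the scene stay as the last step left them, time stands still between calls to the robot, and variables do not carry over. Pictures are saved under pics/ and viewed, and the job is handed in when it is done.

Besides the shell and the picture viewer there is one more tool, called after "Emit:" as name(argument=value, ...), one argument or row to a line, values as JSON. drive_tool: Moves the arm, as the interface text tells. Scaled input: -1 to 1 covers 0.5 m each way for a shift and 30 degrees each way for a turn. Its arguments: {"type":"object","properties":{"moves":{"type":"array","items":{"type":"object","properties":{"dx":{"type":"number"},"dy":{"type":"number"},"dz":{"type":"number"},"ax":{"type":"number"},"ay":{"type":"number"},"az":{"type":"number"},"hand":{"type":"number"}}}},"squeeze":{"type":"number"}},"required":["moves"]}

```bash
mkdir -p pics; ls; python3 - <<'E'
from rig import readout,snapshot,r
import cv2,numpy as np
print(readout.read_state()); print(r.grip_point_offset)
for n in ("scene","side","wrist"):
    s=snapshot(n); cv2.imwrite(f"pics/{n}0.png",s["frame"][:,:,::-1]); np.savez(f"{n}0.npz",**s)
    print(n,s["K"].tolist(),(s.get("world_from_camera") if n!="wrist" else s["hand_eye"]).round(3).tolist())
E
```

```text
pics
{'time': 0.0, 'joint_pos': array([-1.55012428e+00,  1.59062598e-01,  1.59820781e+00,  3.27878077e-05,
        1.38619579e+00, -2.10119813e-01]), 'dq': array([ 0.00029021,  0.0006041 ,  0.0003962 , -0.00066789,  0.0018341 ,
        0.00072267]), 'joint_torque': array([-2.18461905e-04, -3.85563684e+01, -3.22105980e+01,  7.00847595e-02,
        3.78519972e-02, -1.46484767e-04]), 'tcp_pos': array([ 131.49599233, -559.12897541,  213.62354589]), 'tool_rot': array([[ 9.73486949e-01,  2.28742562e-01, -6.50327499e-06],
       [ 2.28742172e-01, -9.73485237e-01,  1.87380482e-03],
       [ 4.22288074e-04, -1.82561212e-03, -9.99998244e-01]]), 'force': array([-0.65503071, -0.45592609, -0.55937606]), 'torque': array([ 0.0237976 ,  0.02651375, -0.03484578]), 'grip_width': 1.00182936722234}
18.700000000000003
scene [[442.70884427992803, 0.0, 317.35584973073935], [0.0, 442.70884427992803, 238.7790803369473], [0.0, 0.0, 1.0]] [[-0.593, 0.674, -0.44, 1011.614], [0.805, 0.506, -0.31, 182.578], [0.014, -0.538, -0.843, 852.55], [0.0, 0.0, 0.0, 1.0]]
side [[504.0697697664763, 0.0, 324.5858810975035], [0.0, 504.0697697664763, 237.683985275262], [0.0, 0.0, 1.0]] [[-0.774, -0.308, 0.553, 63.315], [-0.633, 0.376, -0.677, 603.564], [0.0, -0.874, -0.486, 629.567], [0.0, 0.0, 0.0, 1.0]]
wrist [[368.437572615809, 0.0, 317.52189269656867], [0.0, 368.437572615809, 238.61636576143], [0.0, 0.0, 1.0]] [[0.001, -0.961, -0.275, 77.868], [1.0, 0.002, -0.0, 0.218], [0.001, -0.275, 0.961, -168.855], [0.0, 0.0, 0.0, 1.0]]
```

View pics/scene0.png

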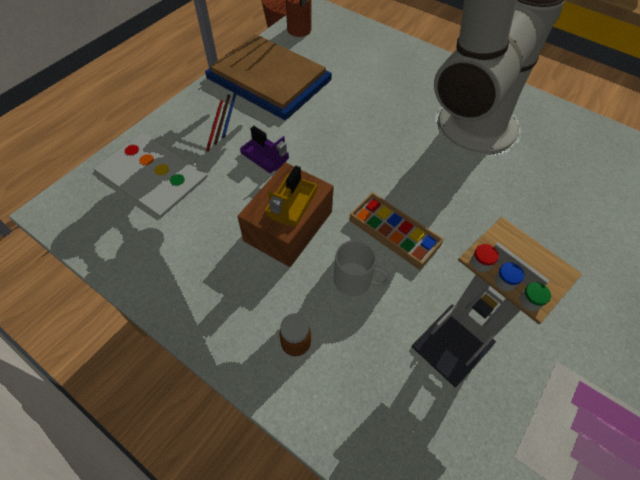

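View pics/side0.png

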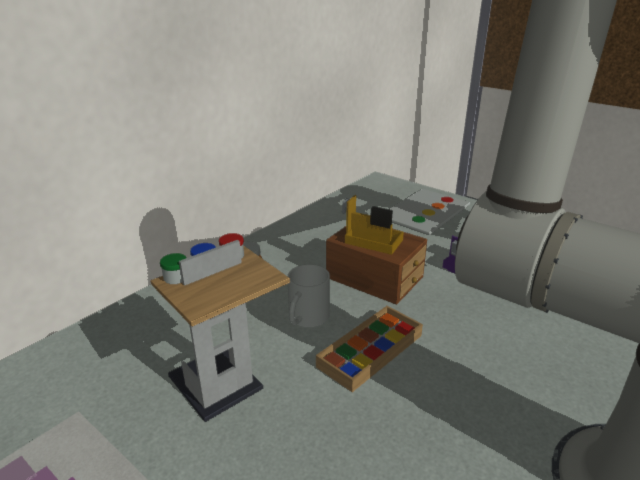

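View pics/wrist0.png

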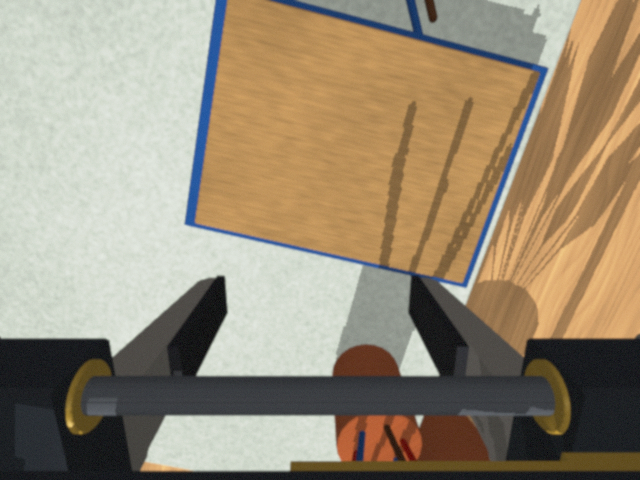

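The yellow tray is on the chest at scene (290,200) and side (372,230). The purple look-alike is on the table at scene (264,150). The upright is at scene (480,300) and side (215,330), with mug, jar and paintbox between. I'll measure from the range data next.

```bash
cat > h.py <<'E'
import numpy as np,cv2
def cloud(n,T=None):
    s=np.load(n) if isinstance(n,str) else n
    z=s["range_z"];K=s["K"];v,u=np.mgrid[:480,:640]
    P=np.stack([(u-K[0,2])/K[0,0]*z,(v-K[1,2])/K[1,1]*z,z],-1)
    T=s["world_from_camera"] if T is None else T
    W=P@T[:3,:3].T+T[:3,3]; W[z==0]=np.nan
    return s["frame"],W
def hsv(f): return cv2.cvtColor(f,cv2.COLOR_RGB2HSV)
E
python3 - <<'E'
from h import *
out=[]
for n,box in(("scene",(220,320,155,240)),("side",(335,415,190,255))):
    f,W=cloud(n+"0.npz");H=hsv(f)
    x0,x1,y0,y1=box
    m=np.zeros((480,640),bool);m[y0:y1,x0:x1]=1
    yel=m&(H[...,0]>20)&(H[...,0]<32)&(H[...,1]>150)&(W[...,2]>98)
    blk=m&(H[...,2]<50)&(W[...,2]>140)
    for nm,k in(("yel",yel),("blk",blk)):
        p=W[k];print(n,nm,len(p))
        if len(p)==0: continue
        print(np.nanpercentile(p,[1,50,99],axis=0).round(1).tolist())
        rect=cv2.minAreaRect(p[:,:2].astype(np.float32));print(rect)
    hi=W[m&(W[...,2]>125)];print('hi',np.nanmax(hi[:,2]))
    # chest top
    bx=m&(abs(W[...,2]-100)<3);p=W[bx];print("chesttop",len(p),cv2.minAreaRect(p[:,:2].astype(np.float32)) if len(p) else None)
# upright panel in side
f,W=cloud("side0.npz")
for uv in((200,350),(205,400),(240,380),(240,330),(225,360),(210,305),(222,330),(163,285),(290,280),(200,315),(235,250)):print(uv,W[uv[1],uv[0]].round(1))
for n in("scene","side"):
  f,W=cloud(n+"0.npz")
  m=(W[...,2]>245)&(W[...,2]<275)&(W[...,1]>-420)&(W[...,0]>350); H=hsv(f); m&=(H[...,1]>70)&(H[...,0]>8)&(H[...,0]<22)
  c,l,st,_=cv2.connectedComponentsWithStats(m.astype(np.uint8))
  for i in range(1,c):
    if st[i,4]>200:
      p=W[l==i];print(n,st[i],np.nanmedian(p,0).round(1),cv2.minAreaRect(p[:,:2].astype(np.float32)))
E
python3 -c "
import cv2
a=cv2.imread('pics/scene0.png')[130:260,220:340];b=cv2.imread('pics/side0.png')[180:310,320:440]
c=cv2.imread('pics/side0.png')[220:420,140:300]
cv2.imwrite('pics/crop1.png',cv2.hconcat([cv2.resize(a,(390,420)),cv2.resize(b,(390,420))]))
cv2.imwrite('pics/crop2.png',cv2.resize(c,(480,600)))"
```

```text
scene yel 1266
[[522.6, -231.5, 101.0], [587.4, -181.1, 114.4], [636.6, -149.6, 190.5]]
((580.1039428710938, -191.4755096435547), (111.25550842285156, 70.8367919921875), 12.36609172821045)
scene blk 287
[[545.5, -202.8, 144.1], [573.4, -190.0, 173.6], [647.1, -167.7, 182.5]]
((596.0864868164062, -186.27108764648438), (104.99873352050781, 18.191926956176758), 11.84821891784668)
hi 192.5188401647996
chesttop 2174 ((578.9164428710938, -205.6917724609375), (181.39910888671875, 131.08946228027344), 4.686938762664795)
side yel 1599
[[519.8, -231.2, 100.5], [585.4, -180.1, 118.1], [632.6, -145.8, 186.0]]
((577.4848022460938, -186.5818634033203), (112.38583374023438, 73.3695297241211), 15.724369049072266)
side blk 379
[[541.9, -200.5, 141.9], [561.2, -187.6, 162.2], [584.0, -181.1, 179.6]]
((564.0716552734375, -190.07948303222656), (45.890804290771484, 15.93769359588623), 10.353933334350586)
hi 189.7949886168907
chesttop 782 ((576.7904663085938, -194.91494750976562), (173.29612731933594, 119.22566223144531), 36.34026336669922)
(200, 350) [565.8 279.3 123.6]
(205, 400) [566.  284.2  24.8]
(240, 380) [554.8 221.1  25.6]
(240, 330) [554.6 210.6 123.2]
(225, 360) [625.1 194.2   8.6]
(210, 305) [503.  295.4 244.5]
(222, 330) [ 7.011e+02  1.370e+02 -1.000e-01]
(163, 285) [588.7 305.5 243.2]
(290, 280) [620.1  26.7  93.1]
(200, 315) [498.4 315.1 242.7]
(235, 250) [552.5 206.4 266.3]
```

View pics/crop1.png

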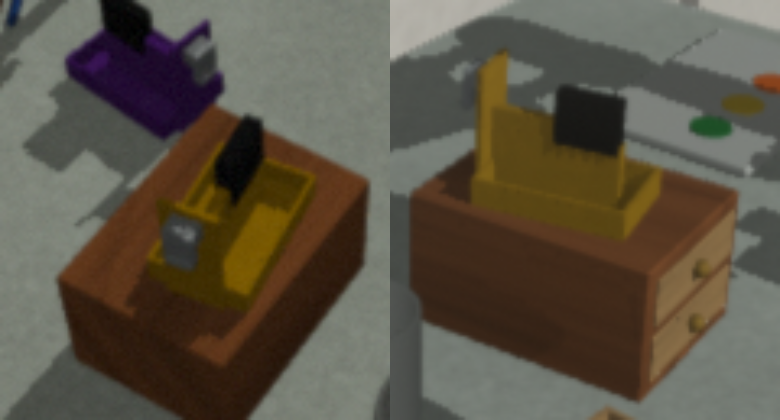

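View pics/crop2.png

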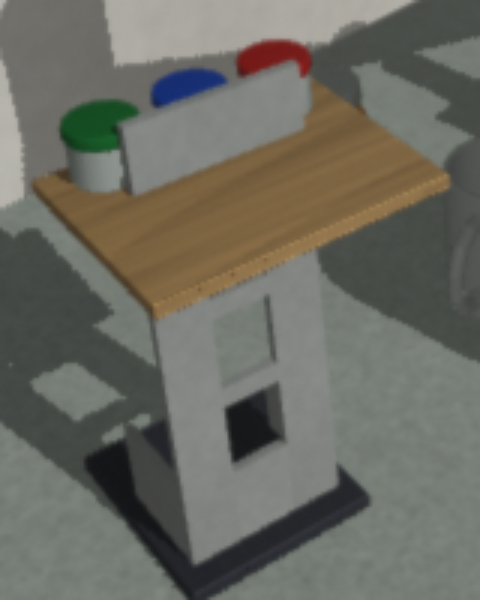

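Both crops show the yellow tray (scene crop (235,230)) standing on the chest with its steel hook towards +x. The purple one on the table does not fit the description, so I'll leave it alone. The upright shows its shelf and the two visible lower slots. Next are precise fits.

```bash
python3 - <<'E'
from h import *
def line(p): # fit with ransac-ish
    v=cv2.fitLine(p.astype(np.float32),cv2.DIST_HUBER,0,.01,.01).ravel();return v
# panel
f,W=cloud("side0.npz");H=hsv(f)
x=W[...,0];y=W[...,1];z=W[...,2]
u,v=np.meshgrid(range(640),range(480))
m=(u>150)&(u<270)&(v>270)&(v<420)&(H[...,1]<40)&(z>25)&(z<225)&(x<585)&(y>180)&(y<310)
p=W[m]
c=np.median(p,0)
for _ in range(6):
    q=p if _==0 else p[abs((p-c)@n)<4]
    c=q.mean(0);n=np.linalg.svd(q-c)[2][2]; n=-n if n[0]<0 else n
print("panel normal",n,c,len(q),"yaw deg",np.degrees(np.arctan2(n[1],n[0])))
ex=np.array([n[0],n[1],0]);ex/=np.linalg.norm(ex);ey=np.array([-ex[1],ex[0],0])
print("front offset",c@ex,"resid",np.std((q-c)@n)); yy=q@ey
for a in range(30,225,15):
    k=(abs(q[:,2]-a)<5)
    if k.sum()>10:
        s=np.sort(yy[k]);g=np.diff(s);i=g.argmax();print(a,k.sum(),s[[0,-1]].round(1),"width",(s[-1]-s[0]).round(1),"mid",((s[0]+s[-1])/2).round(1),"gap",s[i].round(1),s[i+1].round(1))
# shelf
for n_ in("side","scene"):
    f,W=cloud(n_+"0.npz");H=hsv(f)
    m=(abs(W[...,2]-243)<8)&(H[...,0]>5)&(H[...,0]<25)&(H[...,1]>60)&(W[...,0]>400)&(W[...,0]<720)&(W[...,1]>100)&(W[...,1]<400)
    p=W[m];print(n_,"shelf",len(p),np.median(p[:,2]))
    a=p@ex;b=p@ey;print(" x",np.percentile(a,[.3,99.7]),"y",np.percentile(b,[.3,99.7]),cv2.minAreaRect(p[:,:2].astype(np.float32)))
# foot
f,W=cloud("scene0.npz");H=hsv(f)
# tray
for n_,box in(("scene",(220,320,155,240)),("side",(335,415,190,255))):
    f,W=cloud(n_+"0.npz");H=hsv(f);x0,x1,y0,y1=box
    b=np.zeros((480,640),bool);b[y0:y1,x0:x1]=1
    yel=b&(H[...,0]>20)&(H[...,0]<32)&(H[...,1]>150)
    k=b&(H[...,2]<50)&(W[...,2]>146)&(W[...,2]<185)&(W[...,0]<592)
    p=W[k];l=line(p[:,:2]);print(n_,"grip",len(p),l,np.degrees(np.arctan2(l[1],l[0])),cv2.minAreaRect(p[:,:2].astype(np.float32)),p[:,2].min(),p[:,2].max())
    k=yel&(W[...,2]>124)&(W[...,2]<146)&(W[...,0]<595)
    p=W[k]
    if len(p)>10: l=line(p[:,:2]);print(" fin",len(p),l,np.degrees(np.arctan2(l[1],l[0])))
    k=yel&(W[...,2]>130)&(W[...,0]>600); p=W[k]
    if len(p)>10: l=line(p[:,:2]);print(" flange",len(p),l,np.degrees(np.arctan2(l[1],l[0])),p.min(0),p.max(0))
E
```

```text
panel normal [ 0.98312324 -0.18293755 -0.00159768] [559.50129308 245.662861    99.22045994] 3302 yaw deg -10.540924165972957
front offset 505.1184066427908 resid 1.0795249331706005
30 246 [296.  386.9] width 91.0 mid 341.4 gap 310.7 312.1
45 248 [296.9 386.5] width 89.6 mid 341.7 gap 297.9 299.4
60 223 [295.9 387. ] width 91.1 mid 341.4 gap 347.8 349.9
75 183 [295.9 386.8] width 90.8 mid 341.4 gap 325.5 358.1
90 185 [297.2 386.8] width 89.6 mid 342.0 gap 325.9 356.2
105 280 [296.6 386.9] width 90.3 mid 341.7 gap 341.3 342.7
120 189 [296.8 387.4] width 90.6 mid 342.1 gap 326.1 357.0
135 192 [296.1 386.7] width 90.6 mid 341.4 gap 326.1 357.5
150 210 [295.4 386.7] width 91.4 mid 341.1 gap 326.1 356.7
165 322 [295.6 386.7] width 91.1 mid 341.2 gap 296.8 298.2
side shelf 4560 242.79260946499852
 x [426.73767029 543.60034941] y [266.83207927 416.62573289] ((540.6793823242188, 246.54022216796875), (150.98033142089844, 121.89718627929688), 79.44124603271484)
scene shelf 3946 244.50968559570748
 x [428.02004906 549.06332488] y [264.4735178  413.73380131] ((542.18603515625, 243.97988891601562)
[... 324 characters left out ...]
6e-01  5.7057111e+02 -1.9014754e+02] 13.0830555
 flange 199 [ 2.1730405e-01 -9.7610396e-01  6.3025348e+02 -1.7210756e+02] -77.44926 [ 600.01239727 -200.45634127  130.17771323] [ 636.875098   -159.88434845  192.51884016]
side grip 345 [ 9.7219026e-01  2.3419240e-01  5.6215460e+02 -1.8766299e+02] 13.544021 ((564.0716552734375, -190.07948303222656), (45.890804290771484, 15.93769359588623), 10.353933334350586) 146.09747065784472 180.04168388591256
 fin 194 [ 9.7638482e-01  2.1603866e-01  5.6782086e+02 -1.8890698e+02] 12.476469
 flange 338 [ 9.3070221e-01  3.6577782e-01  6.1742114e+02 -1.7706358e+02] 21.455458 [ 600.06566377 -198.20794982  130.07343975] [ 634.51844127 -156.31662452  189.79498862]
```

```bash
cat >> h.py <<'E'
from scipy.spatial.transform import Rotation as R
def Rt(yaw,tilt,dyaw=0):
    s,c=np.sin(np.radians(tilt)),np.cos(np.radians(tilt))
    A=np.array([[c,0,s],[0,-1,0],[s,0,-c]])
    return R.from_euler('z',yaw,degrees=True).as_matrix()@A
def plan(grasp,yaw,tilt,back=0,st=None):
    """moves for grasp point at 'grasp' (world), backed off along tool z"""
    if st is None:
        from rig import readout; st=readout.read_state()
    T=Rt(yaw,tilt); tcp=np.asarray(grasp,float)+T[:,2]*(18.7-back)
    R0=st["tool_rot"]; d=R0.T@(tcp-st["tcp_pos"])/500
    w=np.degrees(R.from_matrix(R0.T@T).as_rotvec())/30
    print("t",round(st["time"],2),"tcp",st["tcp_pos"].round(1),"->",tcp.round(1))
    print("d",d.round(4),"a",w.round(4),"n rows>=",max(np.linalg.norm(d)*8,np.linalg.norm(w)*30/10.7).round(1))
TY=12.5; GRIP=np.array([565.6,-192.3,162.]); UY=-10.5
def tv(yaw): 
    a=np.radians(yaw); return np.array([np.cos(a),np.sin(a),0])
E
python3 - <<'E'
from h import *
plan(GRIP+4*tv(TY)+np.array([0,0,20]),TY,30,130)
E
```

```text
t 0.15 tcp [ 131.5 -559.3  213.9] -> [ 515.2 -203.5  278.4]
d [ 0.9098 -0.5173 -0.128 ] a [-0.009   0.9995  0.0229] n rows>= 8.4
```

Emit:
drive_tool(
  moves=[
    {"dx":0.91,"dy":-0.517,"dz":-0.128,"ax":-0.009,"ay":0.999,"az":0.023,"hand":1},
    {"dx":0.91,"dy":-0.517,"dz":-0.128,"ax":-0.009,"ay":0.999,"az":0.023,"hand":1},
    {"dx":0.91,"dy":-0.517,"dz":-0.128,"ax":-0.009,"ay":0.999,"az":0.023,"hand":1},
    {"dx":0.91,"dy":-0.517,"dz":-0.128,"ax":-0.009,"ay":0.999,"az":0.023,"hand":1},
    {"dx":0.91,"dy":-0.517,"dz":-0.128,"ax":-0.009,"ay":0.999,"az":0.023,"hand":1},
    {"dx":0.91,"dy":-0.517,"dz":-0.128,"ax":-0.009,"ay":0.999,"az":0.023,"hand":1},
    {"dx":0.91,"dy":-0.517,"dz":-0.128,"ax":-0.009,"ay":0.999,"az":0.023,"hand":1},
    {"dx":0.91,"dy":-0.517,"dz":-0.128,"ax":-0.009,"ay":0.999,"az":0.023,"hand":1},
    {"dx":0.91,"dy":-0.517,"dz":-0.128,"ax":-0.009,"ay":0.999,"az":0.023,"hand":1},
    {"dx":0.91,"dy":-0.517,"dz":-0.128,"ax":-0.009,"ay":0.999,"az":0.023,"hand":1},
    {"dx":0.91,"dy":-0.517,"dz":-0.128,"ax":-0.009,"ay":0.999,"az":0.023,"hand":1},
    {"dx":0.91,"dy":-0.517,"dz":-0.128,"ax":-0.009,"ay":0.999,"az":0.023,"hand":1},
  ],
)

```text
time: 1.65
tcp_pos: [514.6, -205.1, 278.2]
tool_rot: [[0.846, 0.214, 0.488], [0.186, -0.977, 0.106], [0.499, 0.001, -0.867]]
force: [0.2, 0.0, 0.4]
grip_width: 1.001
```

```bash
cat >> h.py <<'E'
def wrist(tag):
    from rig import readout,snapshot
    st=readout.read_state(); s=snapshot("wrist")
    T=np.eye(4);T[:3,:3]=st["tool_rot"];T[:3,3]=st["tcp_pos"];T=T@s["hand_eye"]
    np.savez(f"w{tag}.npz",world_from_camera=T,**{k:s[k] for k in("frame","range_z","K")})
    cv2.imwrite(f"pics/w{tag}.png",s["frame"][:,:,::-1]); print("t",st["time"],"tcp",st["tcp_pos"].round(1),"q",st["joint_pos"].round(2),"F",st["force"].round(1),"w",st["grip_width"])
E
python3 - <<'E'
from h import *
wrist("1")
E
```

```text
t 1.65 tcp [ 514.6 -205.1  278.2] q [-0.87 -0.25  1.95  0.49  1.22  0.36] F [0.2 0.  0.4] w 1.0010051584070232
```

View pics/w1.png

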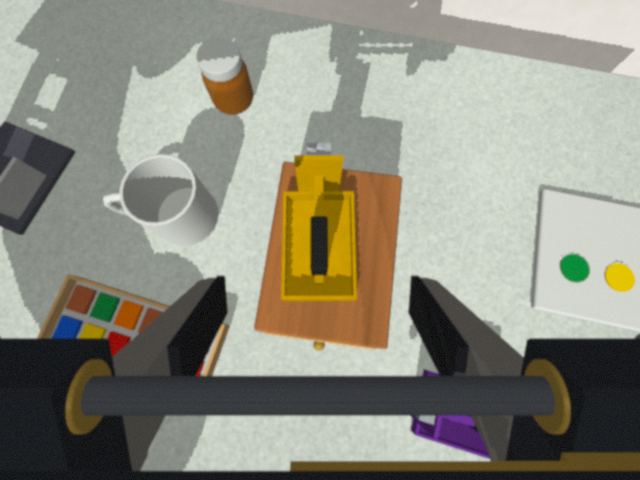

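The wrist view shows the tray squarely ahead, with its grip at (319,245) and hook at (319,148). The purple tray is bottom right at (455,415) and out of the way. I'll measure the grip from this view.

```bash
python3 - <<'E'
from h import *
f,W=cloud("w1.npz");H=hsv(f)
b=np.zeros((480,640),bool);b[205:290,300:340]=1
k=b&(H[...,2]<60)&(W[...,2]>150)
p=W[k];print(len(p),np.percentile(p,[2,50,98],axis=0).round(1));print(cv2.minAreaRect(p[p[:,2]>175][:,:2].astype(np.float32)) if (p[:,2]>175).any() else 0)
b[:]=0;b[185:305,275:362]=1
k=b&(H[...,0]>18)&(H[...,0]<33)&(H[...,1]>150)&(W[...,2]<126)
p=W[k];print("tray",cv2.minAreaRect(p[:,:2].astype(np.float32)),np.percentile(p[:,2],[1,99]))
b[:]=0;b[160:345,260:400]=1
k=b&(abs(W[...,2]-100)<4);p=W[k];print("chest",cv2.minAreaRect(p[:,:2].astype(np.float32)),np.median(p[:,2]))
k=abs(W[...,2])<8;print("table",np.median(W[...,2][k]))
plan(GRIP+4*tv(TY),TY,50,60)
E
```

```text
841 [[ 542.6 -204.   161.4]
 [ 562.  -195.8  178.7]
 [ 584.  -187.2  180.2]]
((564.24609375, -195.37515258789062), (42.739601135253906, 11.319360733032227), 12.64023208618164)
tray ((584.5482177734375, -190.82815551757812), (120.5005874633789, 75.64533996582031), 12.630061149597168) [ 98.78177284 120.95760994]
chest ((579.1033935546875, -205.267822265625), (179.43174743652344, 129.78744506835938), 4.653320789337158) 99.13966250865263
table -1.0481883925897932
t 1.7 tcp [ 514.6 -205.1  278.3] -> [ 538.6 -198.3  188.5]
d [-0.0465 -0.0031  0.1803] a [ 0.0041  0.6684 -0.0018] n rows>= 1.9
```

```bash
sed -i 's/GRIP=np.array(.*162.\])/GRIP=np.array([565,-194.3,162.])/; s/TY=12.5/TY=12.6/' h.py; python3 - <<'E'
from h import *
plan(GRIP+4*tv(TY),TY,50,70)
E
```

```text
t 1.7 tcp [ 514.6 -205.1  278.3] -> [ 530.6 -202.   195. ]
d [-0.0551  0.0007  0.1605] a [ 0.0062  0.6684 -0.0044] n rows>= 1.9
```

Emit:
drive_tool(
  moves=[
    {"dx":-0.055,"dy":0.001,"dz":0.1,"ax":0.006,"ay":0.668,"az":-0.004,"hand":1},
    {"dx":-0.055,"dy":0.001,"dz":0.16,"ax":0.006,"ay":0.668,"az":-0.004,"hand":1},
    {"dx":-0.055,"dy":0.001,"dz":0.16,"ax":0.006,"ay":0.668,"az":-0.004,"hand":1},
    {"dx":-0.055,"dy":0.001,"dz":0.16,"ax":0.006,"ay":0.668,"az":-0.004,"hand":1},
    {"dx":-0.055,"dy":0.001,"dz":0.16,"ax":0.006,"ay":0.668,"az":-0.004,"hand":1},
  ],
)

```text
time: 2.33
tcp_pos: [532.6, -202.8, 199.1]
tool_rot: [[0.625, 0.221, 0.748], [0.146, -0.975, 0.165], [0.767, 0.006, -0.642]]
force: [0.3, -0.2, 0.4]
grip_width: 1.003
```

```bash
python3 - <<'E'
from h import *
wrist("2")
plan(GRIP+4*tv(TY),TY,50,0)
E
```

```text
t 2.325 tcp [ 532.6 -202.8  199.1] q [-1.04 -0.2   2.22  1.    1.05 -0.19] F [ 0.3 -0.2  0.4] w 1.0027669733697184
t 2.38 tcp [ 532.5 -202.5  198.7] -> [ 582.9 -190.3  150. ]
d [-0.0082 -0.0021  0.1421] a [ 0.0026 -0.0017  0.0118] n rows>= 1.1
```

View pics/w2.png

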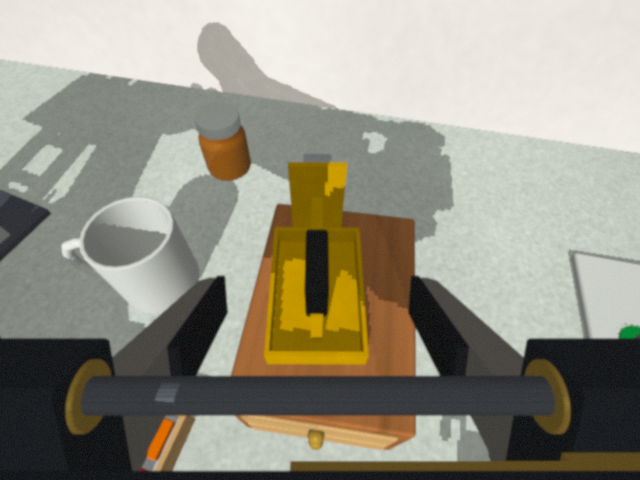

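The open jaws straddle the grip (black bar at (316,272), jaw middle about 318). Advance and close.

Emit:
drive_tool(
  moves=[
    {"dx":-0.001,"dy":0,"dz":0.07,"hand":1},
    {"dx":-0.002,"dy":0,"dz":0.14,"hand":1},
    {"dx":-0.002,"dy":0,"dz":0.14,"hand":1},
    {"dx":-0.002,"dy":0,"dz":0.14,"hand":1},
    {"dx":-0.002,"dy":0,"dz":0.14,"hand":1},
    {"dx":-0.002,"dy":0,"dz":0.14,"hand":1},
  ],
)

```text
schema error: expected keys dx, dy, dz, ax, ay, az, hand
```

```bash
python3 - <<'E'
from h import *
wrist("3")
plan(GRIP+4*tv(TY),TY,50,0)
from rig import snapshot
s=snapshot("side");cv2.imwrite("pics/side3.png",cv2.resize(s["frame"][160:320,280:480,::-1],(800,640))[:600])
E
```

```text
t 2.375 tcp [ 532.5 -202.5  198.7] q [-1.04 -0.2   2.22  1.    1.05 -0.19] F [-0.9  0.2 -0.3] w 1.002529705708157
t 2.42 tcp [ 532.3 -202.1  198.2] -> [ 582.9 -190.3  150. ]
d [-0.0072 -0.0012  0.1416] a [ 0.0015 -0.0015  0.0107] n rows>= 1.1
```

View pics/side3.png

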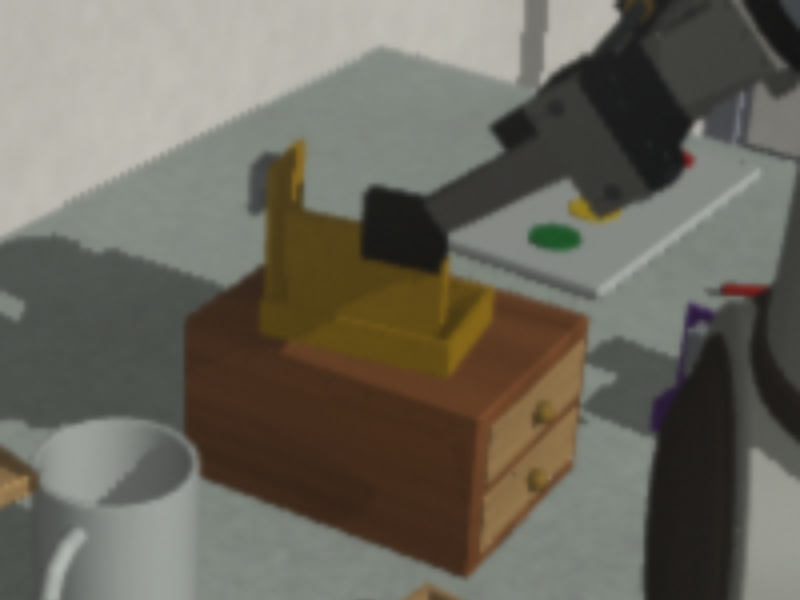

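View pics/w3.png

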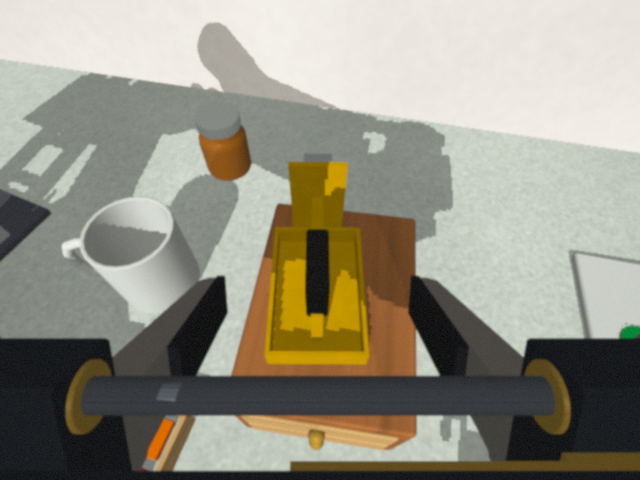

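The drive call was refused because every key has to be given. The jaws are still in position, so I'm sending it again.

Emit:
drive_tool(
  moves=[
    {"dx":-0.001,"dy":0,"dz":0.07,"ax":0,"ay":0,"az":0,"hand":1},
    {"dx":-0.002,"dy":0,"dz":0.14,"ax":0,"ay":0,"az":0,"hand":1},
    {"dx":-0.002,"dy":0,"dz":0.14,"ax":0,"ay":0,"az":0,"hand":1},
    {"dx":-0.002,"dy":0,"dz":0.14,"ax":0,"ay":0,"az":0,"hand":1},
    {"dx":-0.002,"dy":0,"dz":0.14,"ax":0,"ay":0,"az":0,"hand":1},
    {"dx":-0.002,"dy":0,"dz":0.14,"ax":0,"ay":0,"az":0,"hand":1},
  ],
)

```text
time: 3.22
tcp_pos: [582.8, -190.2, 150.8]
tool_rot: [[0.626, 0.219, 0.748], [0.142, -0.976, 0.167], [0.767, 0.002, -0.642]]
force: [0.6, -0.2, 0.1]
grip_width: 1.002
```

```bash
python3 - <<'E'
from h import *
wrist("4")
plan(GRIP+4*tv(TY),TY,50,0)
E
```

```text
t 3.225 tcp [ 582.8 -190.2  150.8] q [-0.91 -0.01  2.17  1.1   0.89 -0.25] F [ 0.6 -0.2  0.1] w 1.0016074501680412
t 3.27 tcp [ 582.8 -190.1  150.6] -> [ 582.9 -190.3  150. ]
d [-0.0009  0.0004  0.0008] a [ 0.0003 -0.0015  0.0037] n rows>= 0.0
```

View pics/w4.png

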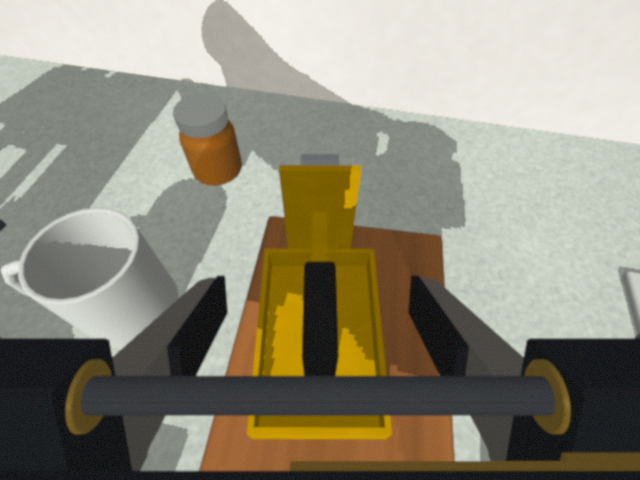

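The grip lies between the pads, centred at u≈320. Close at 55 N.

Emit:
drive_tool(
  moves=[
    {"dx":0,"dy":0,"dz":0,"ax":0,"ay":0,"az":0,"hand":-1},
    {"dx":0,"dy":0,"dz":0,"ax":0,"ay":0,"az":0,"hand":-1},
    {"dx":0,"dy":0,"dz":0,"ax":0,"ay":0,"az":0,"hand":-1},
    {"dx":0,"dy":0,"dz":0,"ax":0,"ay":0,"az":0,"hand":-1},
    {"dx":0,"dy":0,"dz":0,"ax":0,"ay":0,"az":0,"hand":-1},
    {"dx":0,"dy":0,"dz":0,"ax":0,"ay":0,"az":0,"hand":-1},
    {"dx":0,"dy":0,"dz":0,"ax":0,"ay":0,"az":0,"hand":-1},
    {"dx":0,"dy":0,"dz":0,"ax":0,"ay":0,"az":0,"hand":-1},
  ],
  squeeze=58,
)

```text
time: 4.28
tcp_pos: [583.0, -190.0, 150.0]
tool_rot: [[0.627, 0.219, 0.748], [0.142, -0.976, 0.167], [0.766, 0.001, -0.643]]
force: [-0.1, -1.2, -1.7]
grip_width: 0.154
```

```bash
python3 - <<'E'
from h import *
wrist("5")
f,W=cloud("w5.npz")
plan(GRIP+4*tv(TY)+[0,0,120],TY,50,0)
E
```

```text
t 4.275 tcp [ 583. -190.  150.] q [-0.91 -0.01  2.17  1.1   0.89 -0.25] F [-0.1 -1.2 -1.7] w 0.15437083638923163
t 4.33 tcp [ 583.  -189.9  149.9] -> [ 582.9 -190.3  270. ]
d [ 0.1838  0.001  -0.1546] a [-0.0003 -0.0002  0.0028] n rows>= 1.9
```

View pics/w5.png

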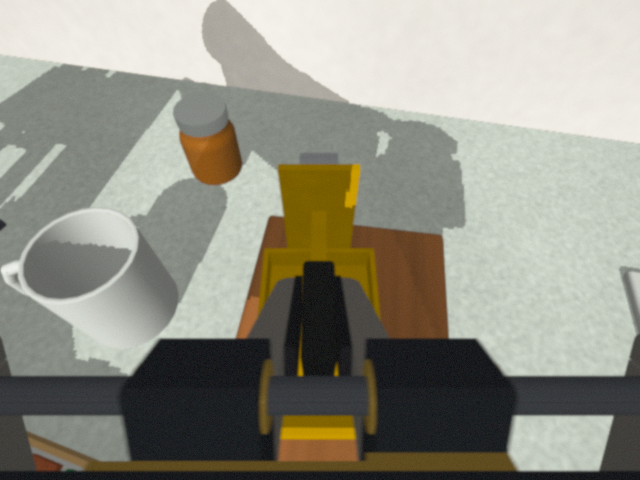

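Grip width is 0.154 × 92 ≈ 14.2 mm, matching the 14 mm grip, so the hold is good. Next: lift, then transit to a pose in front of the upright.

```bash
cat >> h.py <<'E'
ex=tv(UY);ey=tv(UY+90);OU=ex*508+ey*340.3
def G(xb,z,dy=0): return OU+ex*(-69-xb)+ey*dy+np.array([0,0,z])
E
python3 - <<'E'
from h import *
from rig import readout
st=readout.read_state()
print(OU)
plan(GRIP+4*tv(TY)+[0,0,90],TY,50,0)
print(G(150,222))
E
```

```text
[561.50824237 242.02599809   0.        ]
t 4.33 tcp [ 583.  -189.9  149.9] -> [ 582.9 -190.3  240. ]
d [ 0.1378  0.0009 -0.1161] a [-0.0003 -0.0002  0.0028] n rows>= 1.4
[346.17541761 281.93557818 222.        ]
```

Emit:
drive_tool(
  moves=[
    {"dx":0.077,"dy":0,"dz":-0.064,"ax":0,"ay":0,"az":0,"hand":-1},
    {"dx":0.138,"dy":0,"dz":-0.116,"ax":0,"ay":0,"az":0,"hand":-1},
    {"dx":0.138,"dy":0,"dz":-0.116,"ax":0,"ay":0,"az":0,"hand":-1},
    {"dx":0.138,"dy":0,"dz":-0.116,"ax":0,"ay":0,"az":0,"hand":-1},
    {"dx":0.138,"dy":0,"dz":-0.116,"ax":0,"ay":0,"az":0,"hand":-1},
  ],
)

```text
time: 4.95
tcp_pos: [581.8, -188.4, 236.8]
tool_rot: [[0.63, 0.22, 0.745], [0.139, -0.975, 0.171], [0.764, -0.004, -0.645]]
force: [0.9, 0.3, -3.2]
grip_width: 0.151
```

```bash
python3 - <<'E'
from h import *
wrist("6")
plan(G(150,235),UY,50,0)
E
```

```text
t 4.95 tcp [ 581.8 -188.4  236.8] q [-0.91 -0.17  2.11  0.96  1.   -0.02] F [ 0.9  0.3 -3.2] w 0.15126107441403114
t 5.0 tcp [ 582.  -188.6  237.2] -> [360.3 279.3 223. ]
d [-0.1705 -1.0103 -0.1528] a [-0.5963  0.0053  0.493 ] n rows>= 8.3
```

View pics/w6.png

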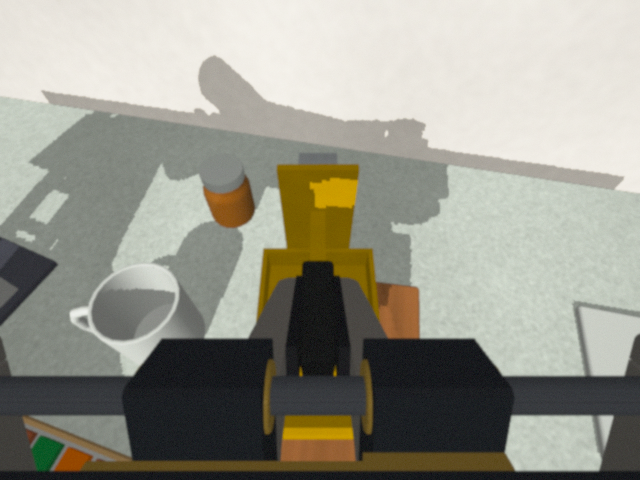

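```bash
python3 - <<'E'
from h import *
plan(G(110,222),UY,50,0)
E
```

```text
t 5.0 tcp [ 582.  -188.6  237.2] -> [399.6 272.  210. ]
d [-0.1429 -0.9787 -0.0799] a [-0.5963  0.0053  0.493 ] n rows>= 7.9
```

Emit:
drive_tool(
  moves=[
    {"dx":-0.07,"dy":-0.48,"dz":-0.04,"ax":-0.3,"ay":0.003,"az":0.246,"hand":-1},
    {"dx":-0.07,"dy":-0.48,"dz":-0.04,"ax":-0.3,"ay":0.003,"az":0.246,"hand":-1},
    {"dx":-0.07,"dy":-0.48,"dz":-0.04,"ax":-0.3,"ay":0.003,"az":0.246,"hand":-1},
    {"dx":-0.07,"dy":-0.48,"dz":-0.04,"ax":-0.3,"ay":0.003,"az":0.246,"hand":-1},
    {"dx":-0.143,"dy":-0.979,"dz":-0.08,"ax":-0.596,"ay":0.005,"az":0.493,"hand":-1},
    {"dx":-0.143,"dy":-0.979,"dz":-0.08,"ax":-0.596,"ay":0.005,"az":0.493,"hand":-1},
    {"dx":-0.143,"dy":-0.979,"dz":-0.08,"ax":-0.596,"ay":0.005,"az":0.493,"hand":-1},
    {"dx":-0.143,"dy":-0.979,"dz":-0.08,"ax":-0.596,"ay":0.005,"az":0.493,"hand":-1},
    {"dx":-0.143,"dy":-0.979,"dz":-0.08,"ax":-0.596,"ay":0.005,"az":0.493,"hand":-1},
    {"dx":-0.143,"dy":-0.979,"dz":-0.08,"ax":-0.596,"ay":0.005,"az":0.493,"hand":-1},
    {"dx":-0.143,"dy":-0.979,"dz":-0.08,"ax":-0.596,"ay":0.005,"az":0.493,"hand":-1},
  ],
)

```text
time: 6.38
tcp_pos: [418.4, 196.4, 196.2]
tool_rot: [[0.644, -0.186, 0.742], [-0.116, -0.982, -0.146], [0.756, 0.008, -0.654]]
force: [1.5, 0.6, -3.3]
grip_width: 0.148
```

```bash
python3 - <<'E'
from h import *
wrist("7")
plan(G(110,187),UY,50,0)
from rig import snapshot
for n in("scene","side"):
    s=snapshot(n);cv2.imwrite(f"pics/{n}7.png",s["frame"][:,:,::-1]);np.savez(n+"7.npz",**s)
E
```

```text
t 6.375 tcp [418.4 196.4 196.2] q [ 0.53 -0.52  2.45 -0.88  0.71  2.82] F [ 1.5  0.6 -3.3] w 0.14818221987158936
t 6.42 tcp [417.  203.8 196.9] -> [399.6 272.  175. ]
d [-0.0713 -0.1281 -0.0155] a [-0.0082  0.0252  0.0084] n rows>= 1.2
```

View pics/w7.png

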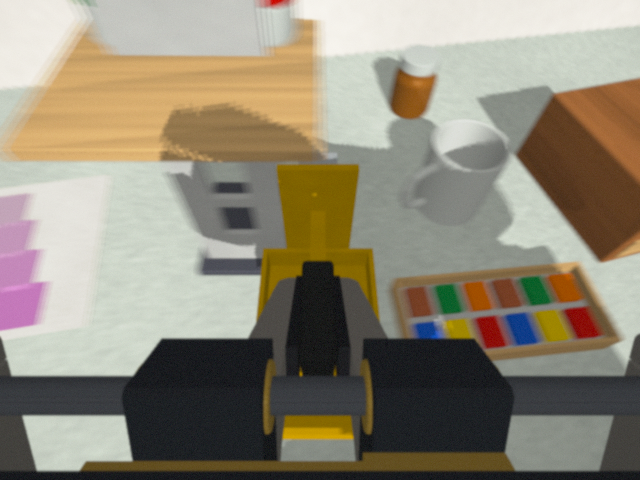

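View pics/side7.png

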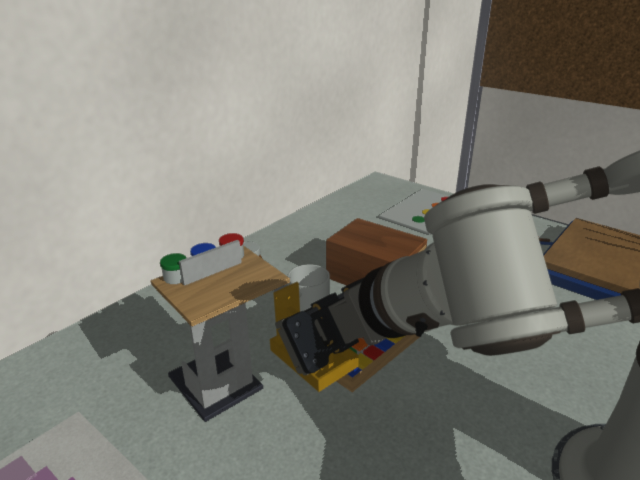

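View pics/scene7.png

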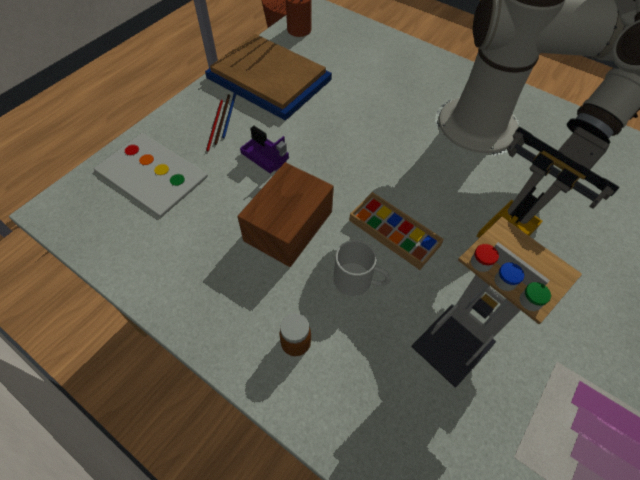

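The arm is still travelling, with tray held level and bystanders clear. Joint 6 is at 2.82, near its 3.0 limit, so I'll watch it. Continuing.

Emit:
drive_tool(
  moves=[
    {"dx":0,"dy":-0.13,"dz":0,"ax":0,"ay":0,"az":0,"hand":-1},
    {"dx":0,"dy":-0.13,"dz":0,"ax":0,"ay":0,"az":0,"hand":-1},
    {"dx":0,"dy":-0.13,"dz":0,"ax":0,"ay":0,"az":0,"hand":-1},
  ],
)

```text
time: 6.9
tcp_pos: [431.2, 255.7, 197.2]
tool_rot: [[0.652, -0.182, 0.736], [-0.113, -0.983, -0.142], [0.749, 0.009, -0.662]]
force: [1.3, 4.7, -14.7]
grip_width: 0.154
```

```bash
python3 - <<'E'
from h import *
wrist("8")
plan(G(110,187),UY,50,0)
E
```

```text
t 6.9 tcp [431.2 255.7 197.2] q [ 0.66 -0.31  2.3  -0.95  0.76  2.99] F [  1.3   4.7 -14.7] w 0.1536694036752652
t 6.95 tcp [431.1 255.3 197.3] -> [399.6 272.  175. ]
d [-0.0784 -0.0218 -0.0215] a [0.011  0.0479 0.0131] n rows>= 0.7
```

Joint 6 is at its limit and the force shows a light contact (Fz −14.7 N). I'll look before going on.

```bash
python3 - <<'E'
from h import *
from rig import snapshot,readout
print(readout.read_state())
a=[]
for n,b in(("scene",(400,120,200)),("side",(140,200,220))):
    s=snapshot(n);x,y,w=b;a.append(cv2.resize(s["frame"][y:y+w,x:x+w,::-1],(400,400)))
cv2.imwrite("pics/c8.png",cv2.hconcat(a))
# orientation model
S=[([-1.55012428,.159062598,1.59820781,3.3e-5,1.38619579,-.21011981],[[.97349,.22874,0],[.22874,-.97349,.0019],[.0004,-.0018,-1]]),
([-.87,-.25,1.95,.49,1.22,.36],[[0.846,0.214,0.488],[0.186,-0.977,0.106],[0.499,0.001,-0.867]]),
([-1.04,-.2,2.22,1.0,1.05,-.19],[[0.625,0.221,0.748],[0.146,-0.975,0.165],[0.767,0.006,-0.642]]),
([-.91,-.01,2.17,1.1,.89,-.25],[[0.626,0.219,0.748],[0.142,-0.976,0.167],[0.767,0.002,-0.642]]),
([.53,-.52,2.45,-.88,.71,2.82],[[0.644,-0.186,0.742],[-0.116,-0.982,-0.146],[0.756,0.008,-0.654]])]
import itertools
best=[]
for sg in itertools.product([1,-1],repeat=6):
  for ax in itertools.product(["zyyzyz","zyyyzx","zyyyzy","zyyyxz","zyyxyz","zyyyyz"]):
    Ms=[]
    for q,T in S:
        M=np.eye(3)
        for a,s,x in zip(ax[0],sg,q): M=M@R.from_euler(a,s*x).as_matrix()
        Ms.append(M.T@np.array(T))
    # T = M*C const (right) 
    C=Ms[0];e=sum(np.linalg.norm(m-C) for m in Ms); best.append((e,ax,sg,C.round(2).tolist()))
best.sort(key=lambda t:t[0]);print(*best[:4],sep="\n")
E
```

```text
{'time': 6.95, 'joint_pos': array([ 0.65727485, -0.30821626,  2.29863025, -0.9497492 ,  0.7636082 ,
        2.9930088 ]), 'dq': array([-0.00225108, -0.02408897,  0.01576474, -0.00598827, -0.00192142,
        0.0036156 ]), 'joint_torque': array([ -1.54809952, -27.00152099, -40.50891995,  -5.12419403,
         0.81951203,   0.31313997]), 'tcp_pos': array([431.08287039, 255.31981036, 197.32740548]), 'tool_rot': array([[ 0.65195776, -0.18210672,  0.73606265],
       [-0.11392255, -0.983238  , -0.14235413],
       [ 0.74964841,  0.00895474, -0.6617757 ]]), 'force': array([  1.01171139,   4.91086391, -17.23874613]), 'torque': array([1.17348157, 3.23019461, 1.11360636]), 'grip_width': 0.1503567072111204}
(np.float64(0.04703508252722429), ('zyyzyz',), (1, 1, 1, 1, 1, 1), [[-0.0, -1.0, 0.0], [1.0, -0.0, 0.0], [0.0, -0.0, 1.0]])
(np.float64(2.0194193516956664), ('zyyzyz',), (1, 1, 1, 1, 1, -1), [[0.41, -0.91, 0.0], [0.91, 0.41, 0.0], [0.0, -0.0, 1.0]])
(np.float64(2.386839807831004), ('zyyzyz',), (-1, 1, 1, -1, 1, -1), [[-0.45, 0.9, -0.0], [-0.9, -0.45, 0.0], [-0.0, 0.0, 1.0]])
(np.float64(3.133193936163826), ('zyyxyz',), (1, 1, -1, -1, -1, 1), [[-0.01, -0.95, -0.3], [1.0, 0.01, -0.06], [0.06, -0.3, 0.95]])
```

View pics/c8.png

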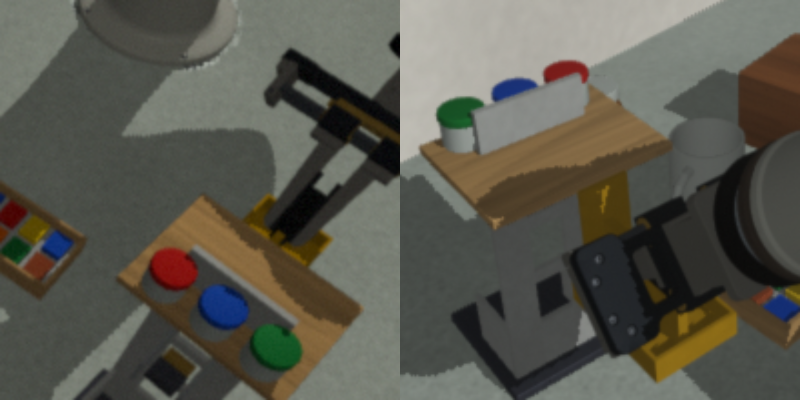

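View pics/w8.png

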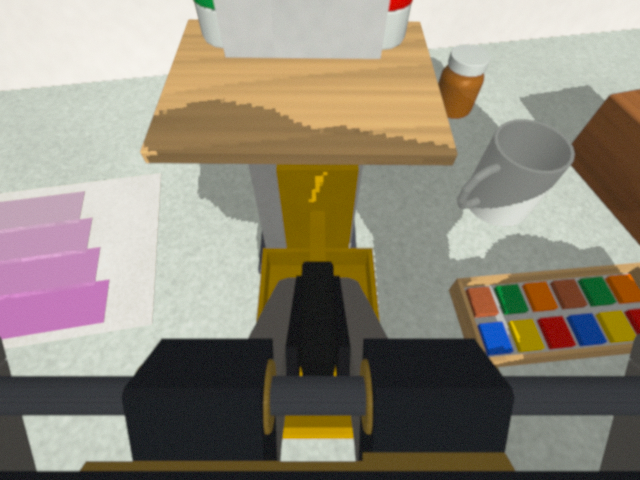

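```bash
cat > kin.py <<'E'
import numpy as np
from scipy.spatial.transform import Rotation as R
from scipy.optimize import least_squares
def mats(q):
    M=[np.eye(3)]
    for a,x in zip("zyyzyz",q): M.append(M[-1]@R.from_euler(a,x).as_matrix())
    return M
def A(q):
    M=mats(q)
    return np.column_stack([M[0][:,2],M[1][:,0],M[1][:,1],M[2][:,2],M[2][:,0],M[3][:,2],M[3][:,0],M[5][:,0],M[5][:,1],M[6][:,2]])
S=[([-1.55012428,.159062598,1.59820781,3.3e-5,1.38619579,-.21011981],[131.496,-559.129,213.6235],1),
([-.87,-.25,1.95,.49,1.22,.36],[514.6,-205.1,278.2],.1),
([-1.04,-.2,2.22,1.0,1.05,-.19],[532.6,-202.8,199.1],.1),
([-.91,-.01,2.17,1.1,.89,-.25],[583,-190,150],.1),
([-.91,-.17,2.11,.96,1.0,-.02],[581.8,-188.4,236.8],.1),
([.53,-.52,2.45,-.88,.71,2.82],[418.4,196.4,196.2],.1),
([0.65727485, -0.30821626,  2.29863025, -0.9497492 ,  0.7636082 ,2.9930088],[431.0829,255.3198,197.3274],1)]
import json,os
if os.path.exists("samples.json"): S+= [tuple(x) for x in json.load(open("samples.json"))]
def fit(cols,reg=1e-4):
    a=np.vstack([w*A(q)[:,cols] for q,p,w in S]);b=np.concatenate([w*np.array(p) for q,p,w in S])
    x=np.linalg.solve(a.T@a+reg*np.eye(len(cols)),a.T@b); c=np.zeros(10);c[cols]=x
    return c,[np.linalg.norm(A(q)@c-p).round(1) for q,p,w in S]
E
python3 - <<'E'
from kin import *
for cols in([0,3,5,9],[0,1,3,5,9],[0,1,3,5,6,9],[0,1,3,5,7,9],[0,1,3,4,5,6,9],[0,2,3,5,9],[0,1,2,3,5,9],[0,1,2,3,5,6,7,9],list(range(10))):
    print(cols,*[x if isinstance(x,list) else x.round(0).tolist() for x in fit(cols)])
E
```

```text
[0, 3, 5, 9] [283.0, 0.0, 0.0, 218.0, 0.0, 530.0, 0.0, 0.0, 0.0, 158.0] [np.float64(123.4), np.float64(192.7), np.float64(245.4), np.float64(239.3), np.float64(237.1), np.float64(43.2), np.float64(38.7)]
[0, 1, 3, 5, 9] [148.0, 289.0, 0.0, 243.0, 0.0, 238.0, 0.0, 0.0, 0.0, 129.0] [np.float64(119.9), np.float64(207.5), np.float64(265.8), np.float64(256.2), np.float64(255.4), np.float64(23.9), np.float64(11.4)]
[0, 1, 3, 5, 6, 9] [189.0, 287.0, 0.0, 230.0, 0.0, 248.0, 26.0, 0.0, 0.0, 129.0] [np.float64(119.9), np.float64(207.8), np.float64(265.4), np.float64(255.7), np.float64(255.4), np.float64(24.7), np.float64(11.4)]
[0, 1, 3, 5, 7, 9] [415.0, -520.0, 0.0, 358.0, 0.0, 756.0, 0.0, -284.0, 0.0, 418.0] [np.float64(119.9), np.float64(146.3), np.float64(182.9), np.float64(248.1), np.float64(182.3), np.float64(54.1), np.float64(8.0)]
[0, 1, 3, 4, 5, 6, 9] [179.0, 159.0, 0.0, 229.0, 45.0, 327.0, -5.0, 0.0, 0.0, 129.0] [np.float64(119.9), np.float64(205.0), np.float64(265.9), np.float64(254.7), np.float64(255.8), np.float64(25.0), np.float64(11.2)]
[0, 2, 3, 5, 9] [225.0, 0.0, 120.0, 410.0, 0.0, 506.0, 0.0, 0.0, 0.0, 323.0] [np.float64(0.6), np.float64(13.1), np.float64(9.1), np.float64(14.5), np.float64(3.9), np.float64(9.5), np.float64(0.6)]
[0, 1, 2, 3, 5, 9] [222.0, 7.0, 120.0, 410.0, 0.0, 499.0, 0.0, 0.0, 0.0, 321.0] [np.float64(0.3), np.float64(13.3), np.float64(9.9), np.float64(15.1), np.float64(4.6), np.float64(9.7), np.float64(0.2)]
[0, 1, 2, 3, 5, 6, 7, 9] [269.0, 42.0, 120.0, 385.0, 0.0, 488.0, 38.0, 14.0, 0.0, 308.0] [np.float64(0.2), np.float64(7.3), np.float64(11.6), np.float64(8.4), np.float64(5.9), np.float64(5.8), np.float64(0.0)]
[0, 1, 2, 3, 4, 5, 6, 7, 8, 9] [257.0, 50.0, 124.0, 380.0, 10.0, 489.0, 35.0, 32.0, -4.0, 292.0] [np.float64(0.3), np.float64(12.0), np.float64(10.6), np.float64(3.9), np.float64(7.2), np.float64(6.3), np.float64(0.2)]
```

```bash
cat >> kin.py <<'E'
C,_=fit([0,2,3,5,9])
C90=R.from_euler('z',90,degrees=True).as_matrix()
LO=np.array([-2.91,-.94,.18,-1.29,.17,-3]);HI=np.array([2.91,2.29,2.7,4.43,2.64,3])
def fk(q): return A(q)@C, mats(q)[6]@C90
def ik(p,T,seeds=40,q0=None):
    rng=np.random.default_rng(0);out=[]
    lo=LO.copy();hi=HI.copy();lo[5]-=6;hi[5]+=6;lo[3]-=3;hi[3]+=3
    for i in range(seeds):
        s=rng.uniform(LO,HI) if (q0 is None or i) else q0
        def f(q):
            a,b=fk(q);return np.concatenate([(a-p)/200,R.from_matrix(b.T@T).as_rotvec()])
        o=least_squares(f,s,bounds=(lo,hi))
        if o.cost<1e-8 and not any(np.allclose(o.x,x,atol=.02) for x in out): out.append(o.x)
    return out
E
python3 - <<'E'
from kin import *
from h import *
F=np.diag([-1,-1,1.])
for xb,z in((110,187),(0,187),(0,160)):
  for tilt in(30,40,50,60):
    for fl in (0,1):
      T=Rt(UY,tilt)@(F if fl else np.eye(3)); p=G(xb,z)+T[:,2]*18.7
      for q in ik(p,T,12): print(xb,z,tilt,"flip" if fl else "same",q.round(2),"OK" if ((q>LO)&(q<HI)).all() else "")
E
```

```text
110 187 30 same [ 0.59 -0.28  2.19 -0.47  0.89  2.58] OK
110 187 30 same [ 0.59 -0.28  2.19  5.82  0.89 -3.71] 
110 187 30 same [ 0.59 -0.28  2.19 -0.47  0.89 -3.71] 
110 187 30 same [ 0.59 -0.28  2.19  5.82  0.89  2.58] 
110 187 30 flip [ 0.59 -0.28  2.19 -0.47  0.89  5.72] 
110 187 30 flip [ 0.59 -0.28  2.19  5.82  0.89 -6.85] 
110 187 30 flip [ 0.59 -0.28  2.19 -0.47  0.89 -0.56] OK
110 187 30 flip [ 0.59 -0.28  2.19  5.82  0.89 -0.56] 
110 187 40 same [ 0.68 -0.3   2.27 -0.73  0.82  2.85] OK
110 187 40 same [ 0.68 -0.3   2.27  5.55  0.82 -3.43] 
110 187 40 same [ 0.68 -0.3   2.27 -0.73  0.82 -3.43] 
110 187 40 same [ 0.68 -0.3   2.27  5.55  0.82  2.85] 
110 187 40 flip [ 0.68 -0.3   2.27 -0.73  0.82  5.99] 
110 187 40 flip [ 0.68 -0.3   2.27  5.55  0.82 -6.57] 
110 187 40 flip [ 0.68 -0.3   2.27 -0.73  0.82 -0.29] OK
110 187 40 flip [ 0.68 -0.3   2.27  5.55  0.82 -0.29] 
110 187 50 same [ 0.77 -0.28  2.34 -1.05  0.8   3.18] 
110 187 50 same [ 0.77 -0.28  2.34  5.23  0.8  -3.1 ] 
110 187 50 same [ 0.77 -0.28  2.34 -1.05  0.8  -3.1 ] 
110 187 50 same [ 0.77 -0.28  2.34  5.23  0.8  
[... 3539 characters left out ...]
58 -3.11] 
0 160 50 same [ 0.54 -0.11  2.26  5.12  0.58  3.17] 
0 160 50 flip [ 0.54 -0.11  2.26 -1.16  0.58  6.31] 
0 160 50 flip [ 0.54 -0.11  2.26  5.12  0.58 -6.25] 
0 160 50 flip [ 0.54 -0.11  2.26 -1.16  0.58  0.03] OK
0 160 50 flip [ 0.54 -0.11  2.26  5.12  0.58  0.03] 
0 160 60 same [ 0.59 -0.06  2.33 -1.59  0.65  3.62] 
0 160 60 same [ 0.59 -0.06  2.33  4.7   0.65 -2.67] 
0 160 60 same [ 0.59 -0.06  2.33 -1.59  0.65 -2.67] 
0 160 60 same [ 0.59 -0.06  2.33  4.7   0.65  3.62] 
0 160 60 flip [ 0.59 -0.06  2.33 -1.59  0.65  6.76] 
0 160 60 flip [ 0.59 -0.06  2.33  4.7   0.65 -5.81] 
0 160 60 flip [ 0.59 -0.06  2.33 -1.59  0.65  0.48] 
0 160 60 flip [ 0.59 -0.06  2.33  4.7   0.65  0.48]
```

The hook and flange top are just touching the shelf's front edge, because joint 6's limit distorted the path. My fitted kinematic model says a 50° tilt can't be reached there with this grasp, but about 42° can. There's plenty of time, so I'll back away, put the tray back on the chest and regrasp at about 42°, nearer the rear of the grip for shelf clearance.

Emit:
drive_tool(
  moves=[
    {"dx":-0.03,"dy":0,"dz":0,"ax":0,"ay":0,"az":0,"hand":-1},
    {"dx":-0.05,"dy":0.02,"dz":0,"ax":0,"ay":0,"az":0,"hand":-1},
    {"dx":-0.05,"dy":0.08,"dz":-0.01,"ax":0,"ay":0,"az":0,"hand":-1},
  ],
)

```text
time: 7.42
tcp_pos: [406.4, 219.9, 187.5]
tool_rot: [[0.645, -0.182, 0.742], [-0.113, -0.983, -0.142], [0.756, 0.007, -0.655]]
force: [-0.2, -0.4, -3.7]
grip_width: 0.148
```

```bash
python3 - <<'E'
from h import *
from rig import readout
st=readout.read_state();print(st["joint_pos"].round(2),st["force"])
f,W=cloud("w5.npz");wrist("9")
plan(GRIP+4*tv(TY)+[0,0,90],TY,50,0)
E
```

```text
[ 0.62 -0.45  2.43 -0.94  0.74  2.95] [-0.16825803 -0.39320224 -3.66887085]
t 7.425 tcp [406.4 219.9 187.5] q [ 0.62 -0.45  2.43 -0.94  0.74  2.95] F [-0.2 -0.4 -3.7] w 0.14811615066530448
t 7.47 tcp [404.5 217.1 185.7] -> [ 582.9 -190.3  240. ]
d [0.4046 0.7362 0.312 ] a [ 0.6016  0.0366 -0.4879] n rows>= 7.2
```

View pics/w9.png

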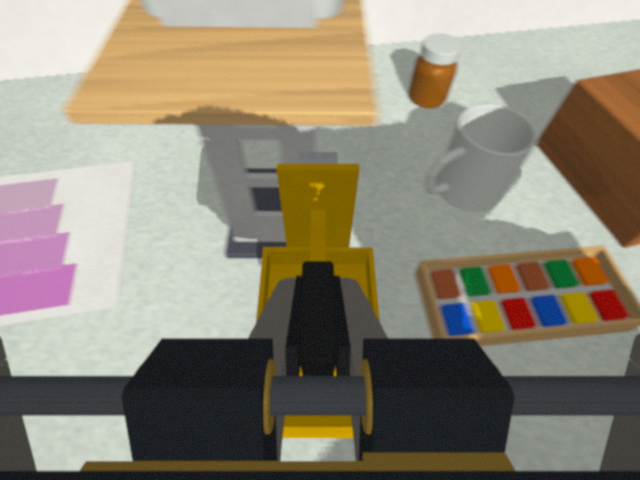

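Emit:
drive_tool(
  moves=[
    {"dx":0.405,"dy":0.736,"dz":0.312,"ax":0.6,"ay":0.035,"az":-0.488,"hand":-1},
    {"dx":0.405,"dy":0.736,"dz":0.312,"ax":0.6,"ay":0.035,"az":-0.488,"hand":-1},
    {"dx":0.405,"dy":0.736,"dz":0.312,"ax":0.6,"ay":0.035,"az":-0.488,"hand":-1},
    {"dx":0.405,"dy":0.736,"dz":0.312,"ax":0.6,"ay":0.035,"az":-0.488,"hand":-1},
    {"dx":0.405,"dy":0.736,"dz":0.312,"ax":0.6,"ay":0.035,"az":-0.488,"hand":-1},
    {"dx":0.405,"dy":0.736,"dz":0.312,"ax":0.6,"ay":0.035,"az":-0.488,"hand":-1},
    {"dx":0.405,"dy":0.736,"dz":0.312,"ax":0.6,"ay":0.035,"az":-0.488,"hand":-1},
    {"dx":0.405,"dy":0.736,"dz":0.312,"ax":0.6,"ay":0.035,"az":-0.488,"hand":-1},
    {"dx":0.405,"dy":0.736,"dz":0.312,"ax":0.6,"ay":0.035,"az":-0.488,"hand":-1},
    {"dx":0.405,"dy":0.736,"dz":0.312,"ax":0.6,"ay":0.035,"az":-0.488,"hand":-1},
    {"dx":0.405,"dy":0.736,"dz":0.312,"ax":0.6,"ay":0.035,"az":-0.488,"hand":-1},
    {"dx":0.405,"dy":0.736,"dz":0.312,"ax":0.6,"ay":0.035,"az":-0.488,"hand":-1},
  ],
)

```text
time: 8.98
tcp_pos: [540.9, -105.3, 212.2]
tool_rot: [[0.628, 0.22, 0.746], [0.144, -0.975, 0.167], [0.765, 0.002, -0.645]]
force: [0.8, 0.9, -1.8]
grip_width: 0.149
```

```bash
python3 - <<'E'
from h import *
from rig import readout
st=readout.read_state();print(st["joint_pos"].round(3),st["dq"].round(2))
wrist("10")
plan(GRIP+4*tv(TY)+[0,0,90],TY,50,0)
plan(GRIP+4*tv(TY)+[0,0,2],TY,50,0)
E
```

```text
[-0.847 -0.392  2.338  0.964  0.952  0.008] [-0.41  1.34 -1.16  0.13  0.21 -0.47]
t 8.975 tcp [ 540.9 -105.3  212.2] q [-0.85 -0.39  2.34  0.96  0.95  0.01] F [ 0.8  0.9 -1.8] w 0.14850295008877926
t 9.03 tcp [ 544.5 -113.5  214.6] -> [ 582.9 -190.3  240. ]
d [0.0655 0.1667 0.0006] a [0.0186 0.0016 0.0004] n rows>= 1.4
t 9.03 tcp [ 544.5 -113.5  214.6] -> [ 582.9 -190.3  152. ]
d [-0.0693  0.1655  0.1138] a [0.0186 0.0016 0.0004] n rows>= 1.7
```

View pics/w10.png

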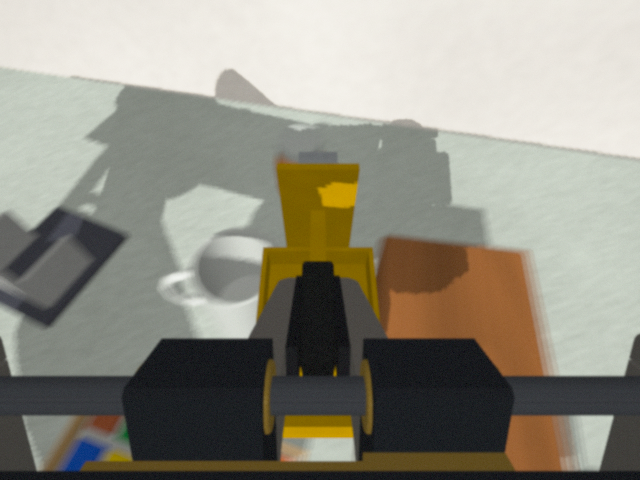

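Emit:
drive_tool(
  moves=[
    {"dx":0.065,"dy":0.167,"dz":0,"ax":0.018,"ay":0.002,"az":0,"hand":-1},
    {"dx":0.065,"dy":0.167,"dz":0,"ax":0.018,"ay":0.002,"az":0,"hand":-1},
    {"dx":0.065,"dy":0.167,"dz":0,"ax":0.018,"ay":0.002,"az":0,"hand":-1},
    {"dx":0.065,"dy":0.167,"dz":0,"ax":0.018,"ay":0.002,"az":0,"hand":-1},
    {"dx":0.065,"dy":0.167,"dz":0,"ax":0.018,"ay":0.002,"az":0,"hand":-1},
    {"dx":0.065,"dy":0.167,"dz":0,"ax":0.018,"ay":0.002,"az":0,"hand":-1},
  ],
)

```text
time: 9.78
tcp_pos: [579.6, -177.2, 235.7]
tool_rot: [[0.627, 0.23, 0.744], [0.142, -0.973, 0.181], [0.766, -0.008, -0.643]]
force: [0.8, -0.5, -4.0]
grip_width: 0.15
```

```bash
python3 - <<'E'
from h import *
plan(GRIP+4*tv(TY)+[0,0,1],TY,50,0)
E
```

```text
t 9.78 tcp [ 579.6 -177.2  235.7] -> [ 582.9 -190.3  151. ]
d [-0.1293  0.0284  0.1091] a [-0.0274  0.0011  0.0035] n rows>= 1.4
```

Emit:
drive_tool(
  moves=[
    {"dx":-0.03,"dy":0.028,"dz":0.03,"ax":-0.027,"ay":0.001,"az":0.003,"hand":-1},
    {"dx":-0.06,"dy":0.028,"dz":0.05,"ax":-0.027,"ay":0.001,"az":0.003,"hand":-1},
    {"dx":-0.09,"dy":0.028,"dz":0.076,"ax":-0.027,"ay":0.001,"az":0.003,"hand":-1},
    {"dx":-0.12,"dy":0.028,"dz":0.1,"ax":-0.027,"ay":0.001,"az":0.003,"hand":-1},
    {"dx":-0.12,"dy":0.028,"dz":0.1,"ax":-0.027,"ay":0.001,"az":0.003,"hand":-1},
    {"dx":-0.12,"dy":0.028,"dz":0.1,"ax":-0.027,"ay":0.001,"az":0.003,"hand":-1},
  ],
)

```text
time: 10.52
tcp_pos: [583.1, -191.2, 158.6]
tool_rot: [[0.626, 0.218, 0.748], [0.14, -0.976, 0.166], [0.767, 0.001, -0.642]]
force: [0.6, 0.2, -3.4]
grip_width: 0.152
```

```bash
python3 - <<'E'
from h import *
from rig import readout
print(readout.read_state()["force"])
plan(GRIP+4*tv(TY)+[0,0,0],TY,50,0)
E
```

```text
[ 0.62910975  0.22723121 -3.40699474]
t 10.53 tcp [ 583.1 -191.2  158.6] -> [ 582.9 -190.3  150. ]
d [-0.0132 -0.0019  0.011 ] a [ 0.0017 -0.002   0.0007] n rows>= 0.1
```

Emit:
drive_tool(
  moves=[
    {"dx":-0.006,"dy":0,"dz":0.005,"ax":0,"ay":0,"az":0,"hand":-1},
    {"dx":-0.012,"dy":0,"dz":0.01,"ax":0,"ay":0,"az":0,"hand":-1},
    {"dx":-0.012,"dy":0,"dz":0.01,"ax":0,"ay":0,"az":0,"hand":-1},
    {"dx":-0.012,"dy":0,"dz":0.01,"ax":0,"ay":0,"az":0,"hand":-1},
  ],
)

```text
time: 11.02
tcp_pos: [583.0, -191.3, 150.3]
tool_rot: [[0.627, 0.218, 0.748], [0.14, -0.976, 0.167], [0.767, 0.0, -0.642]]
force: [0.1, -0.3, -2.5]
grip_width: 0.149
```

Emit:
drive_tool(
  moves=[
    {"dx":-0.012,"dy":0,"dz":0.01,"ax":0,"ay":0,"az":0,"hand":0.2},
    {"dx":-0.002,"dy":0,"dz":0.001,"ax":0,"ay":0,"az":0,"hand":0.2},
    {"dx":-0.002,"dy":0,"dz":0.001,"ax":0,"ay":0,"az":0,"hand":0.2},
    {"dx":-0.002,"dy":0,"dz":0.001,"ax":0,"ay":0,"az":0,"hand":0.2},
    {"dx":0,"dy":0,"dz":-0.08,"ax":0,"ay":0,"az":0,"hand":0.2},
    {"dx":0,"dy":0,"dz":-0.08,"ax":0,"ay":0,"az":0,"hand":0.2},
    {"dx":0,"dy":0,"dz":-0.08,"ax":0,"ay":0,"az":0,"hand":0.2},
  ],
)

```text
time: 11.9
tcp_pos: [552.9, -197.7, 175.3]
tool_rot: [[0.627, 0.217, 0.748], [0.14, -0.976, 0.167], [0.766, -0.0, -0.643]]
force: [0.5, 0.8, 0.4]
grip_width: 0.6
```

```bash
python3 - <<'E'
from h import *
wrist("11")
f,W=cloud("w11.npz");H=hsv(f)
b=np.zeros((480,640),bool);b[225:330,290:345]=1
k=b&(H[...,2]<60)&(W[...,2]>172)
p=W[k];print(len(p),np.percentile(p,[2,50,98],axis=0).round(1));print(cv2.minAreaRect(p[:,:2].astype(np.float32)))
plan(GRIP-8*tv(TY),TY,42,0)
E
```

```text
t 11.9 tcp [ 552.9 -197.7  175.3] q [-0.98 -0.12  2.21  1.04  0.98 -0.22] F [0.5 0.8 0.4] w 0.5998696264771654
1997 [[ 542.9 -204.7  174.1]
 [ 560.8 -196.1  178.7]
 [ 583.7 -186.8  179.9]]
((564.1653442382812, -195.48045349121094), (43.510833740234375, 12.988470077514648), 12.882023811340332)
t 11.95 tcp [ 552.9 -197.4  174.9] -> [ 569.4 -193.3  148.1]
d [-0.0193 -0.0006  0.0605] a [-0.0009 -0.2667 -0.0015] n rows>= 0.7
```

View pics/w11.png

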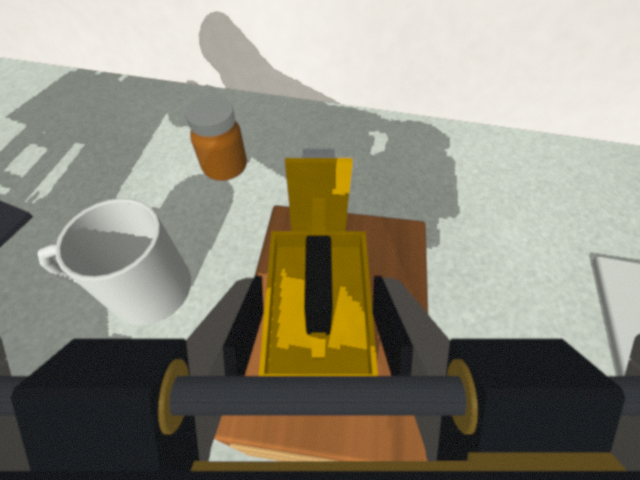

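The tray is back in its old place (grip top at (564.2, −195.5), unchanged). Regrasp at 42°, 8 mm behind the grip's middle.

Emit:
drive_tool(
  moves=[
    {"dx":-0.01,"dy":0.001,"dz":0.02,"ax":-0.001,"ay":-0.267,"az":-0.001,"hand":0.2},
    {"dx":-0.019,"dy":0.001,"dz":0.06,"ax":-0.001,"ay":-0.267,"az":-0.001,"hand":0.2},
    {"dx":-0.019,"dy":0.001,"dz":0.06,"ax":-0.001,"ay":-0.267,"az":-0.001,"hand":0.2},
    {"dx":-0.019,"dy":0.001,"dz":0.06,"ax":-0.001,"ay":-0.267,"az":-0.001,"hand":0.2},
    {"dx":-0.019,"dy":0.001,"dz":0.06,"ax":-0.001,"ay":-0.267,"az":-0.001,"hand":-1},
    {"dx":-0.019,"dy":0.001,"dz":0.06,"ax":-0.001,"ay":-0.267,"az":-0.001,"hand":-1},
    {"dx":-0.019,"dy":0.001,"dz":0.06,"ax":-0.001,"ay":-0.267,"az":-0.001,"hand":-1},
    {"dx":-0.019,"dy":0.001,"dz":0.06,"ax":-0.001,"ay":-0.267,"az":-0.001,"hand":-1},
    {"dx":-0.019,"dy":0.001,"dz":0.06,"ax":-0.001,"ay":-0.267,"az":-0.001,"hand":-1},
    {"dx":-0.019,"dy":0.001,"dz":0.06,"ax":-0.001,"ay":-0.267,"az":-0.001,"hand":-1},
  ],
  squeeze=60,
)

```text
time: 13.2
tcp_pos: [569.4, -194.6, 149.0]
tool_rot: [[0.725, 0.218, 0.653], [0.162, -0.976, 0.145], [0.669, 0.001, -0.743]]
force: [-3.0, -0.3, 1.5]
grip_width: 0.149
```

```bash
python3 - <<'E'
from h import *
wrist("12")
from rig import readout
st=readout.read_state();print(st["tool_rot"].round(3).tolist(), "tilt",np.degrees(np.arcsin(np.linalg.norm(st["tool_rot"][:2,2]))))
g=st["tcp_pos"]-18.7*st["tool_rot"][:,2];print("grasp",g)
a=(GRIP-g)@tv(TY);print("grasp x in tray",-20-a, "z",g[2]-100)
plan(GRIP-8*tv(TY)+[0,0,80],TY,42,0)
E
```

```text
t 13.2 tcp [ 569.4 -194.6  149. ] q [-0.87 -0.04  2.12  0.87  0.89 -0.04] F [-3.  -0.3  1.5] w 0.14855881433983126
[[0.725, 0.218, 0.653], [0.162, -0.976, 0.145], [0.669, 0.001, -0.743]] tilt 42.00777219498137
grasp [ 557.18664202 -197.34380222  162.94364786]
grasp x in tray -28.289171899484597 z 62.94364786270003
t 13.25 tcp [ 569.4 -194.6  149. ] -> [ 569.4 -193.3  228.1]
d [ 0.1062 -0.0024 -0.1171] a [ 0.0016 -0.0003  0.0003] n rows>= 1.3
```

View pics/w12.png

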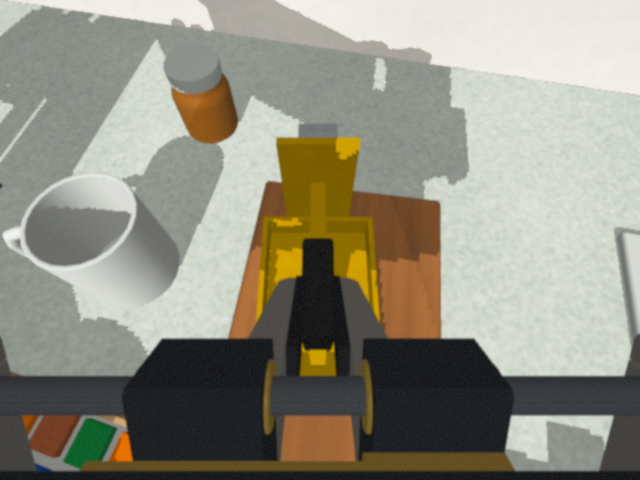

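```bash
cat >> h.py <<'E'
def G(xb,z,dy=0): return OU+ex*(-81-xb)+ey*dy+np.array([0,0,z])
TILT=42
E
python3 - <<'E'
from kin import *
from h import *
for xb,z in((130,195),(110,187),(90,187),(60,187),(0,187),(0,160)):
  for tilt in (42,):
      T=Rt(UY,tilt); p=G(xb,z)+T[:,2]*18.7
      for q in ik(p,T,4,np.array([.5,-.2,2.2,-.7,.8,2.8])):
        if ((q>LO)&(q<HI)).all(): print(xb,z,tilt,q.round(2),p.round(0))
plan(GRIP-8*tv(TY)+[0,0,45],TY,42,0)
E
```

```text
130 195 42 [ 0.77 -0.34  2.3  -0.79  0.88  2.95] [366. 278. 181.]
110 187 42 [ 0.72 -0.31  2.29 -0.8   0.83  2.94] [386. 275. 173.]
90 187 42 [ 0.68 -0.29  2.28 -0.79  0.79  2.9 ] [406. 271. 173.]
60 187 42 [ 0.62 -0.25  2.25 -0.78  0.75  2.85] [435. 265. 173.]
0 187 42 [ 0.51 -0.17  2.18 -0.76  0.67  2.76] [494. 255. 173.]
0 160 42 [ 0.51 -0.13  2.21 -0.82  0.62  2.84] [494. 255. 146.]
t 13.25 tcp [ 569.4 -194.6  149. ] -> [ 569.4 -193.3  193.1]
d [ 0.0594 -0.0025 -0.0651] a [ 0.0016 -0.0003  0.0003] n rows>= 0.7
```

Emit:
drive_tool(
  moves=[
    {"dx":0.03,"dy":0,"dz":-0.033,"ax":0,"ay":0,"az":0,"hand":-1},
    {"dx":0.066,"dy":0,"dz":-0.073,"ax":0,"ay":0,"az":0,"hand":-1},
    {"dx":0.066,"dy":0,"dz":-0.073,"ax":0,"ay":0,"az":0,"hand":-1},
    {"dx":0.066,"dy":0,"dz":-0.073,"ax":0,"ay":0,"az":0,"hand":-1},
  ],
)

```text
time: 13.75
tcp_pos: [568.7, -193.7, 196.2]
tool_rot: [[0.727, 0.218, 0.651], [0.162, -0.976, 0.147], [0.668, -0.001, -0.744]]
force: [-0.9, 0.3, -4.1]
grip_width: 0.149
```

```bash
python3 - <<'E'
from h import *
plan(G(130,200),UY,42,0)
plan(G(100,188),UY,42,0)
E
```

```text
t 13.75 tcp [ 568.7 -193.7  196.2] -> [366.3 278.2 186.1]
d [-0.1549 -1.0094 -0.1101] a [-0.5168  0.004   0.5713] n rows>= 8.2
t 13.75 tcp [ 568.7 -193.7  196.2] -> [395.8 272.7 174.1]
d [-0.1298 -0.9858 -0.0554] a [-0.5168  0.004   0.5713] n rows>= 8.0
```

Emit:
drive_tool(
  moves=[
    {"dx":-0.08,"dy":-0.5,"dz":-0.07,"ax":-0.258,"ay":0.002,"az":0.286,"hand":-1},
    {"dx":-0.08,"dy":-0.5,"dz":-0.07,"ax":-0.258,"ay":0.002,"az":0.286,"hand":-1},
    {"dx":-0.08,"dy":-0.5,"dz":-0.07,"ax":-0.258,"ay":0.002,"az":0.286,"hand":-1},
    {"dx":-0.08,"dy":-0.5,"dz":-0.07,"ax":-0.258,"ay":0.002,"az":0.286,"hand":-1},
    {"dx":-0.08,"dy":-0.5,"dz":-0.07,"ax":-0.258,"ay":0.002,"az":0.286,"hand":-1},
    {"dx":-0.14,"dy":-0.9,"dz":-0.1,"ax":-0.517,"ay":0.004,"az":0.571,"hand":-1},
    {"dx":-0.14,"dy":-0.9,"dz":-0.1,"ax":-0.517,"ay":0.004,"az":0.571,"hand":-1},
    {"dx":-0.14,"dy":-0.9,"dz":-0.1,"ax":-0.517,"ay":0.004,"az":0.571,"hand":-1},
    {"dx":-0.14,"dy":-0.9,"dz":-0.1,"ax":-0.517,"ay":0.004,"az":0.571,"hand":-1},
    {"dx":-0.14,"dy":-0.9,"dz":-0.1,"ax":-0.517,"ay":0.004,"az":0.571,"hand":-1},
    {"dx":-0.14,"dy":-0.9,"dz":-0.1,"ax":-0.517,"ay":0.004,"az":0.571,"hand":-1},
    {"dx":-0.14,"dy":-0.9,"dz":-0.1,"ax":-0.517,"ay":0.004,"az":0.571,"hand":-1},
  ],
)

```text
time: 15.25
tcp_pos: [385.5, 228.7, 185.5]
tool_rot: [[0.733, -0.178, 0.657], [-0.131, -0.984, -0.121], [0.668, 0.003, -0.744]]
force: [0.2, -0.5, -3.9]
grip_width: 0.151
```

```bash
python3 - <<'E'
from h import *
wrist("13")
plan(G(100,188),UY,42,0)
E
```

```text
t 15.25 tcp [385.5 228.7 185.5] q [ 0.61 -0.48  2.39 -0.71  0.81  2.75] F [ 0.2 -0.5 -3.9] w 0.1511507225940204
t 15.3 tcp [385.6 229.2 185.6] -> [395.8 272.7 174.1]
d [-0.0118 -0.0894  0.0202] a [-0.0031  0.0036  0.0086] n rows>= 0.7
```

View pics/w13.png

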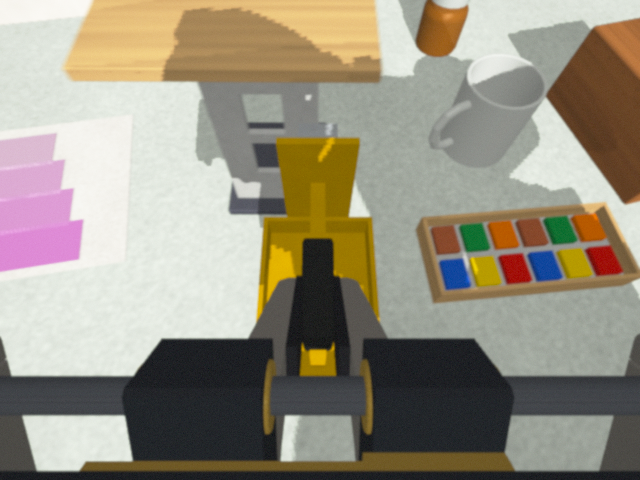

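The tray is in front of the upright. The shelf edge is at v≈80, the panel at u 205–315, and slots show at (262,110) and (268,155). I'll measure panel and tray in this same view.

```bash
cat > rel.py <<'E'
from h import *
def rel(tag):
    f,W=cloud(f"w{tag}.npz");H=hsv(f)
    x=W@ex;y=W@ey;z=W[...,2]
    v,u=np.mgrid[:480,:640]
    m=(H[...,1]<50)&(z>30)&(z<230)&(abs(x-505)<14)&(abs(y-340)<60)&(v<260)
    p=W[m]
    for _ in range(5):
        q=p if _==0 else p[abs((p-c)@n)<3]
        c=np.median(q,0) if _==0 else q.mean(0);n=np.linalg.svd(q-c)[2][2];n=n if n[0]>0 else -n
    print("panel",len(q),"n",n.round(3),"yaw",np.degrees(np.arctan2(n[1],n[0])).round(2),"front",(c@ex).round(1),"y",np.percentile(q@ey,[.5,99.5]).round(1))
    s=(z>236)&(z<256)&(abs(x-480)<80)&(H[...,0]>5)&(H[...,0]<25)&(H[...,1]>60);
    if s.sum()>100:
        print("shelf z",np.median(z[s]).round(1),"front",np.percentile(x[s],.5).round(1),"y",np.percentile(y[s],[.5,99.5]).round(1))
    k=(H[...,0]>18)&(H[...,0]<33)&(H[...,1]>150)&(v<215)&(v>110)&(u>265)&(u<370)&(z>150)
    p=W[k];l=cv2.fitLine(p[:,:2].astype(np.float32),cv2.DIST_HUBER,0,.01,.01).ravel();a=np.degrees(np.arctan2(l[1],l[0]));
    print("flange",len(p),"yaw",(a+90 if a<0 else a-90).round(2) if True else 0,"x",np.median(p@ex).round(1),"y",np.percentile(p@ey,[1,99]).round(1),"mid",np.mean(np.percentile(p@ey,[1,99])).round(1),"top",np.percentile(p[:,2],99.5).round(1))
    # flange vertical lean
    q=p@ex;A_=np.column_stack([p[:,2],p@ey,np.ones(len(p))]);co=np.linalg.lstsq(A_,q,rcond=None)[0];print("flange lean dx/dz",co[0].round(3),"dx/dy",co[1].round(3))
    k=(H[...,1]<60)&(v<142)&(v>115)&(u>290)&(u<350)&(z>190)&(x<500);p=W[k]
    if k.sum()>10: print("hook",k.sum(),"y",np.percentile(p@ey,[2,98]).round(1),"x",np.percentile(p@ex,[2,98]).round(1),"z",np.percentile(p[:,2],[2,98]).round(1))
E
python3 -c "
from rel import rel
rel('13')
from h import *
g=np.array([385.6,229.2,185.6]);print('toolc y',g@ey,OU@ey)"
```

```text
panel 6330 n [ 0.984 -0.18   0.002] yaw -10.38 front 505.5 y [295.1 384.6]
shelf z 242.7 front 427.5 y [266.9 413.3]
flange 5580 yaw -10.15 x 398.9 y [276.6 315.1] mid 295.9 top 225.9
flange lean dx/dz 0.031 dx/dy -0.005
hook 555 y [286.  305.5] x [408.6 417.6] z [218.1 220. ]
toolc y 295.63204344343046 340.3
```

Everything agrees: panel front 505.5, centre y 339.9, yaw −10.4°; tray middle 295.8, hook underside about 208. Shift 44 mm sideways and drop 13 mm.

Emit:
drive_tool(
  moves=[
    {"dx":-0.009,"dy":-0.04,"dz":0.01,"ax":0,"ay":0.003,"az":0.004,"hand":-1},
    {"dx":-0.017,"dy":-0.089,"dz":0.02,"ax":0,"ay":0.003,"az":0.004,"hand":-1},
    {"dx":-0.017,"dy":-0.089,"dz":0.02,"ax":0,"ay":0.003,"az":0.004,"hand":-1},
    {"dx":-0.017,"dy":-0.089,"dz":0.02,"ax":0,"ay":0.003,"az":0.004,"hand":-1},
    {"dx":-0.017,"dy":-0.089,"dz":0.02,"ax":0,"ay":0.003,"az":0.004,"hand":-1},
  ],
)

```text
time: 15.92
tcp_pos: [396.4, 268.9, 174.8]
tool_rot: [[0.728, -0.185, 0.66], [-0.137, -0.983, -0.125], [0.672, -0.0, -0.741]]
force: [0.6, 0.4, -3.6]
grip_width: 0.145
```

```bash
python3 - <<'E'
from h import *
wrist("14")
from rel import rel
rel("14")
plan(G(100,186.5),UY,42,0)
plan(G(10,186.5),UY,42,0)
E
```

```text
t 15.925 tcp [396.4 268.9 174.8] q [ 0.69 -0.31  2.29 -0.8   0.81  2.92] F [ 0.6  0.4 -3.6] w 0.14517353179081408
panel 6473 n [ 0.983 -0.181 -0.001] yaw -10.43 front 505.6 y [295.1 384.6]
shelf z 242.7 front 427.4 y [265.9 413.2]
flange 5491 yaw -10.64 x 402.3 y [317.4 355.9] mid 336.7 top 215.4
flange lean dx/dz 0.03 dx/dy 0.002
hook 559 y [326.8 346.4] x [412. 421.] z [207.8 209.7]
t 15.97 tcp [396.5 269.  175. ] -> [395.8 272.7 172.6]
d [-0.0052 -0.0071  0.0017] a [ 0.0036 -0.0076 -0.005 ] n rows>= 0.1
t 15.97 tcp [396.5 269.  175. ] -> [484.3 256.3 172.6]
d [ 0.1281 -0.0077  0.1227] a [ 0.0036 -0.0076 -0.005 ] n rows>= 1.4
```

View pics/w14.png

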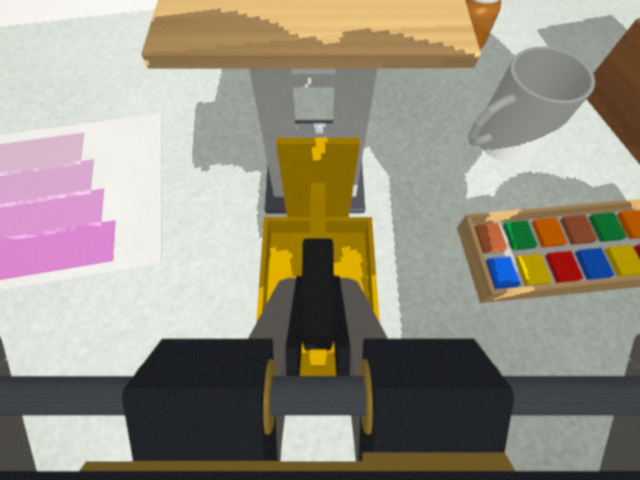

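Emit:
drive_tool(
  moves=[
    {"dx":-0.006,"dy":-0.007,"dz":0.003,"ax":0.004,"ay":0,"az":-0.005,"hand":-1},
    {"dx":0.03,"dy":-0.007,"dz":0.04,"ax":0.004,"ay":0,"az":-0.005,"hand":-1},
    {"dx":0.07,"dy":-0.007,"dz":0.075,"ax":0.004,"ay":0.02,"az":-0.005,"hand":-1},
    {"dx":0.104,"dy":-0.007,"dz":0.104,"ax":0.004,"ay":0.05,"az":-0.005,"hand":-1},
    {"dx":0.104,"dy":-0.007,"dz":0.104,"ax":0.004,"ay":0.05,"az":-0.005,"hand":-1},
    {"dx":0.104,"dy":-0.007,"dz":0.104,"ax":0.004,"ay":0.05,"az":-0.005,"hand":-1},
  ],
)

```text
time: 16.73
tcp_pos: [469.0, 259.6, 171.1]
tool_rot: [[0.711, -0.181, 0.679], [-0.131, -0.983, -0.125], [0.691, 0.0, -0.723]]
force: [0.1, -0.5, -2.7]
grip_width: 0.148
```

```bash
python3 - <<'E'
from h import *
wrist("15")
from rel import rel
rel("15")
plan(G(0,186),UY,43.5,0)
from rig import snapshot
a=[]
for n,b in(("scene",(400,120,200)),("side",(140,200,220))):
    s=snapshot(n);x,y,w=b;a.append(cv2.resize(s["frame"][y:y+w,x:x+w,::-1],(400,400)))
cv2.imwrite("pics/c15.png",cv2.hconcat(a))
E
```

```text
t 16.725 tcp [469.  259.6 171.1] q [ 0.56 -0.19  2.22 -0.84  0.68  2.87] F [ 0.1 -0.5 -2.7] w 0.14833849117580059
panel 1002 n [ 0.983 -0.181  0.005] yaw -10.42 front 505.6 y [294.9 384.6]
shelf z 242.8 front 428.0 y [265.8 413.2]
flange 1017 yaw -10.38 x 475.5 y [321.9 360.1] mid 341.0 top 181.1
flange lean dx/dz -0.611 dx/dy -0.0
t 16.77 tcp [468.9 259.8 171.1] -> [494.5 254.4 172.4]
d [0.0397 0.0012 0.0343] a [-0.0016 -0.0069  0.0025] n rows>= 0.4
```

View pics/w15.png

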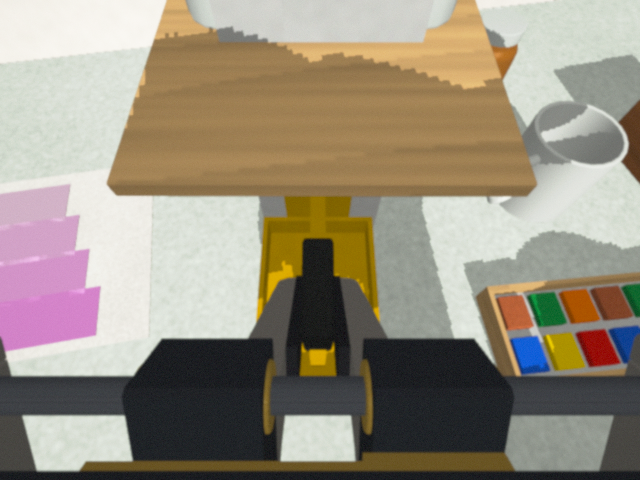

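View pics/c15.png

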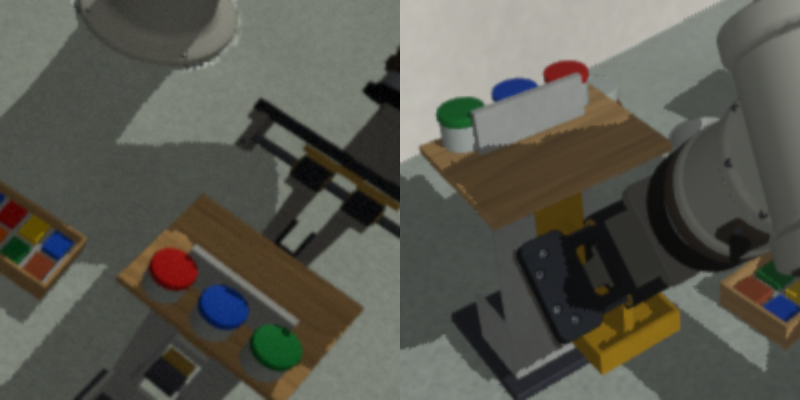

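Clear of the shelf, tray middle within 1 mm of the slot's. Insert forward.

Emit:
drive_tool(
  moves=[
    {"dx":0.012,"dy":0.002,"dz":0.011,"ax":0,"ay":0,"az":0,"hand":-1},
    {"dx":0.023,"dy":0.002,"dz":0.022,"ax":0,"ay":0,"az":0,"hand":-1},
    {"dx":0.03,"dy":0.002,"dz":0.029,"ax":0,"ay":0,"az":0,"hand":-1},
    {"dx":0.033,"dy":0.002,"dz":0.032,"ax":0,"ay":0,"az":0,"hand":-1},
    {"dx":0.033,"dy":0.002,"dz":0.032,"ax":0,"ay":0,"az":0,"hand":-1},
  ],
)

```text
time: 17.5
tcp_pos: [492.0, 254.4, 171.3]
tool_rot: [[0.711, -0.181, 0.68], [-0.131, -0.983, -0.125], [0.691, 0.0, -0.723]]
force: [-0.5, 0.2, -4.1]
grip_width: 0.145
```

```bash
cat > chk.py <<'E'
from h import *
from rig import readout,snapshot
st=readout.read_state();T=st["tool_rot"]
g=st["tcp_pos"]-18.7*T[:,2]
print("t",st["time"],"F up-frame",(st["force"]@ex).round(1),(st["force"]@ey).round(1),st["force"][2].round(1),"Tq",st["torque"].round(2))
print("grasp x rel contact",(g@ex-(505.5-78)).round(1),"y",(g@ey-340).round(1),"hook above home",(g[2]+9-170).round(1),"tilt",np.degrees(np.arccos(-T[2,2])).round(2),"yaw",np.degrees(np.arctan2(T[1,2],T[0,2])).round(2),"q",st["joint_pos"].round(2))
w=lambda v:(T.T@np.array(v)/500).round(5)
print("1mm ex",w(ex),"1mm down",w([0,0,-1]))
E
python3 chk.py
```

```text
t 17.5 F up-frame -0.5 0.1 -4.1 Tq [0.15 0.85 0.02]
grasp x rel contact -3.0 y -0.2 hook above home 23.8 tilt 43.73 yaw -10.45 q [ 0.52 -0.15  2.19 -0.83  0.65  2.83]
1mm ex [0.00145 0.      0.00138] 1mm down [-0.00138 -0.       0.00145]
```

Emit:
drive_tool(
  moves=[
    {"dx":0.003,"dy":0,"dz":0.003,"ax":0,"ay":0,"az":0,"hand":-1},
    {"dx":0.004,"dy":0,"dz":0.004,"ax":0,"ay":0,"az":0,"hand":-1},
    {"dx":0.005,"dy":0,"dz":0.005,"ax":0,"ay":0,"az":0,"hand":-1},
    {"dx":0.005,"dy":0,"dz":0.005,"ax":0,"ay":0,"az":0,"hand":-1},
  ],
)

```text
time: 18.0
tcp_pos: [493.7, 254.0, 169.7]
tool_rot: [[0.713, -0.181, 0.678], [-0.131, -0.983, -0.125], [0.689, 0.0, -0.725]]
force: [-9.0, 2.6, -1.2]
grip_width: 0.148
```

```bash
python3 chk.py
```

```text
t 18.0 F up-frame -9.4 0.9 -1.2 Tq [0.51 2.07 0.08]
grasp x rel contact -1.2 y -0.3 hook above home 22.3 tilt 43.56 yaw -10.46 q [ 0.52 -0.15  2.19 -0.83  0.65  2.83]
1mm ex [0.00145 0.      0.00138] 1mm down [-0.00138 -0.       0.00145]
```

```bash
python3 - <<'E'
from h import *
from rig import snapshot
a=[]
for n,b in(("scene",(440,260,100)),("side",(160,270,120))):
    s=snapshot(n);x,y,w=b;a.append(cv2.resize(s["frame"][y:y+w,x:x+w,::-1],(400,400),interpolation=cv2.INTER_CUBIC))
cv2.imwrite("pics/c16.png",cv2.hconcat(a))
E
```

```text
(no output)
```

View pics/c16.png

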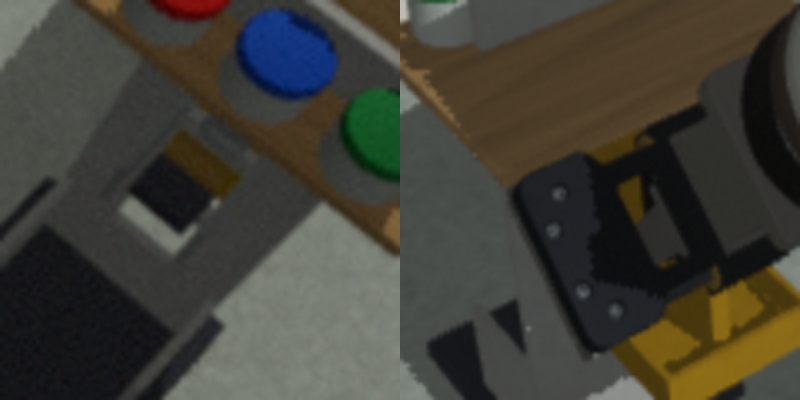

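Flange is on the panel (Fx −9 N at the expected position) with the hook through the slot. Press down in steps.

Emit:
drive_tool(
  moves=[
    {"dx":-0.004,"dy":0,"dz":0.003,"ax":0,"ay":0,"az":0,"hand":-1},
    {"dx":-0.007,"dy":0,"dz":0.006,"ax":0,"ay":0,"az":0,"hand":-1},
    {"dx":-0.01,"dy":0,"dz":0.009,"ax":0,"ay":0,"az":0,"hand":-1},
    {"dx":-0.01,"dy":0,"dz":0.009,"ax":0,"ay":0,"az":0,"hand":-1},
  ],
)

```text
time: 18.6
tcp_pos: [493.6, 254.0, 163.1]
tool_rot: [[0.712, -0.181, 0.678], [-0.131, -0.983, -0.125], [0.69, 0.001, -0.724]]
force: [-4.4, 1.6, -3.8]
grip_width: 0.15
```

```bash
python3 chk.py
```

```text
t 18.6 F up-frame -4.6 0.7 -3.8 Tq [0.36 1.76 0.1 ]
grasp x rel contact -1.4 y -0.3 hook above home 15.7 tilt 43.59 yaw -10.46 q [ 0.52 -0.14  2.19 -0.84  0.64  2.85]
1mm ex [0.00145 0.      0.00138] 1mm down [-0.00138 -0.       0.00145]
```

Emit:
drive_tool(
  moves=[
    {"dx":-0.003,"dy":0,"dz":0.003,"ax":0,"ay":0,"az":0,"hand":-1},
    {"dx":-0.0055,"dy":0,"dz":0.006,"ax":0,"ay":0,"az":0,"hand":-1},
    {"dx":-0.0055,"dy":0,"dz":0.006,"ax":0,"ay":0,"az":0,"hand":-1},
  ],
)

```text
time: 18.98
tcp_pos: [493.4, 254.2, 159.4]
tool_rot: [[0.712, -0.181, 0.678], [-0.131, -0.983, -0.125], [0.69, 0.0, -0.724]]
force: [-13.1, 1.3, 0.5]
grip_width: 0.147
```

```bash
python3 chk.py
```

```text
t 18.975 F up-frame -13.1 -1.1 0.5 Tq [ 0.26  1.75 -0.12]
grasp x rel contact -1.6 y -0.1 hook above home 12.0 tilt 43.61 yaw -10.44 q [ 0.52 -0.13  2.19 -0.85  0.63  2.86]
1mm ex [0.00145 0.      0.00138] 1mm down [-0.00138 -0.       0.00145]
```

Emit:
drive_tool(
  moves=[
    {"dx":-0.002,"dy":0,"dz":0.003,"ax":0,"ay":0,"az":0,"hand":-1},
    {"dx":-0.005,"dy":0,"dz":0.006,"ax":0,"ay":0,"az":0,"hand":-1},
    {"dx":-0.008,"dy":0,"dz":0.009,"ax":0,"ay":0,"az":0,"hand":-1},
    {"dx":-0.008,"dy":0,"dz":0.009,"ax":0,"ay":0,"az":0,"hand":-1},
  ],
)

```text
time: 19.48
tcp_pos: [493.3, 254.0, 152.5]
tool_rot: [[0.713, -0.181, 0.677], [-0.13, -0.984, -0.125], [0.689, 0.001, -0.725]]
force: [-7.6, 1.6, -2.9]
grip_width: 0.145
```

```bash
python3 chk.py
```

```text
t 19.475 F up-frame -7.7 0.2 -2.9 Tq [0.44 1.86 0.12]
grasp x rel contact -1.6 y -0.4 hook above home 5.0 tilt 43.54 yaw -10.46 q [ 0.52 -0.12  2.2  -0.87  0.62  2.88]
1mm ex [0.00145 0.      0.00138] 1mm down [-0.00138 -0.       0.00145]
```

Emit:
drive_tool(
  moves=[
    {"dx":-0.002,"dy":0,"dz":0.003,"ax":0,"ay":0,"az":0,"hand":-1},
    {"dx":-0.004,"dy":0,"dz":0.005,"ax":0,"ay":0,"az":0,"hand":-1},
    {"dx":-0.007,"dy":0,"dz":0.0075,"ax":0,"ay":0,"az":0,"hand":-1},
    {"dx":-0.007,"dy":0,"dz":0.0075,"ax":0,"ay":0,"az":0,"hand":-1},
  ],
)

```text
time: 19.98
tcp_pos: [492.8, 253.6, 146.2]
tool_rot: [[0.714, -0.181, 0.676], [-0.13, -0.983, -0.126], [0.688, 0.002, -0.726]]
force: [-5.8, 2.5, -8.4]
grip_width: 0.15
```

```bash
python3 chk.py
```

```text
t 19.975 F up-frame -6.1 1.4 -8.4 Tq [0.63 2.44 0.26]
grasp x rel contact -2.0 y -0.8 hook above home -1.2 tilt 43.44 yaw -10.53 q [ 0.52 -0.11  2.2  -0.88  0.61  2.9 ]
1mm ex [0.00145 0.      0.00138] 1mm down [-0.00138 -0.       0.00145]
```

```bash
python3 - <<'E'
from h import *
from rig import snapshot
a=[]
for n,b in(("scene",(440,260,100)),("side",(160,270,120))):
    s=snapshot(n);np.savez(n+"17.npz",**s);x,y,w=b;a.append(cv2.resize(s["frame"][y:y+w,x:x+w,::-1],(400,400),interpolation=cv2.INTER_CUBIC))
cv2.imwrite("pics/c17.png",cv2.hconcat(a))
wrist("17")
f,W=cloud("w17.npz");H=hsv(f)
x=W@ex;y=W@ey;z=W[...,2]
v,u=np.mgrid[:480,:640]
k=(H[...,0]>18)&(H[...,0]<33)&(H[...,1]>150)&(v<330)
p=W[k];zz=p[:,2];print(len(p),np.percentile(zz,[1,50,99]),)
# tray side wall rims: top z ~ tray z+20 as function of x
q=p[(abs(p@ey-340)>30)&(abs(p@ey-340)<38)]
if len(q)>20: 
    xs=q@ex
    for a0 in range(370,500,10):
        s=q[(xs>=a0)&(xs<a0+10)]
        if len(s)>5: print(a0,len(s),np.percentile(s[:,2],[50,95]).round(1))
E
```

```text
t 20.075 tcp [492.8 253.6 146.2] q [ 0.52 -0.11  2.2  -0.88  0.61  2.9 ] F [-5.   2.9 -8.6] w 0.14695553765263222
6281 [nan nan nan]
430 71 [115.8 116.9]
440 235 [115.6 116.7]
450 364 [112.6 116.8]
460 354 [112.8 117.2]
470 341 [112.1 117.4]
480 300 [111.3 117.4]
490 307 [109.8 117.5]
```

View pics/c17.png

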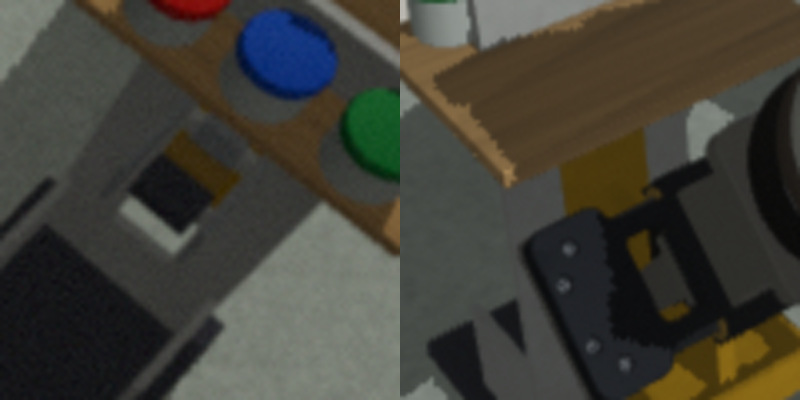

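View pics/w17.png

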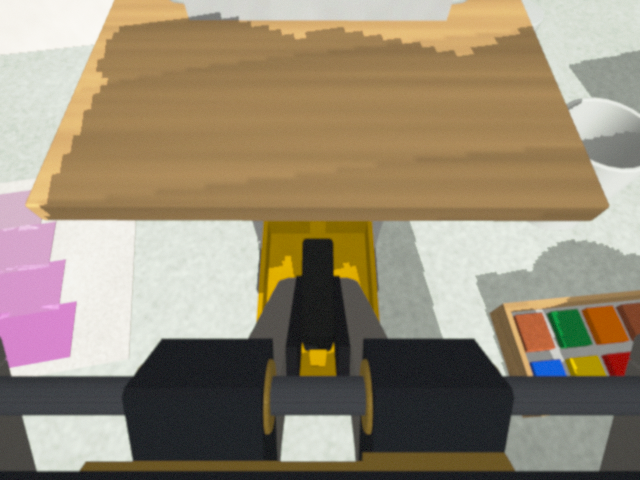

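The wrist view puts the tray rim at z≈117–117.5, where home is 118, and level. The roller now seems to pull the tray down (Fz −8). I'll press a little more to seat it and confirm.

Emit:
drive_tool(
  moves=[
    {"dx":-0.0015,"dy":0,"dz":0.0015,"ax":0,"ay":0,"az":0,"hand":-1},
    {"dx":-0.003,"dy":0,"dz":0.003,"ax":0,"ay":0,"az":0,"hand":-1},
    {"dx":-0.003,"dy":0,"dz":0.003,"ax":0,"ay":0,"az":0,"hand":-1},
  ],
)

```text
time: 20.5
tcp_pos: [493.3, 253.7, 145.3]
tool_rot: [[0.713, -0.181, 0.677], [-0.131, -0.983, -0.126], [0.689, 0.001, -0.725]]
force: [-8.6, 1.5, -3.9]
grip_width: 0.149
```

```bash
python3 chk.py
```

```text
t 20.5 F up-frame -8.8 -0.1 -3.9 Tq [ 0.38  1.88 -0.04]
grasp x rel contact -1.5 y -0.6 hook above home -2.1 tilt 43.55 yaw -10.52 q [ 0.52 -0.1   2.2  -0.89  0.61  2.91]
1mm ex [0.00145 0.      0.00138] 1mm down [-0.00138 -0.       0.00145]
```

Emit:
drive_tool(
  moves=[
    {"dx":-0.003,"dy":0,"dz":0.003,"ax":0,"ay":0,"az":0,"hand":-1},
    {"dx":-0.006,"dy":0,"dz":0.006,"ax":0,"ay":0,"az":0,"hand":-1},
    {"dx":-0.006,"dy":0,"dz":0.006,"ax":0,"ay":0,"az":0,"hand":-1},
  ],
)

```text
time: 20.88
tcp_pos: [493.4, 254.1, 144.6]
tool_rot: [[0.71, -0.183, 0.68], [-0.131, -0.983, -0.127], [0.692, 0.001, -0.722]]
force: [-42.0, -0.9, 27.0]
grip_width: 0.149
```

```bash
python3 chk.py
```

```text
t 20.875 F up-frame -41.1 -8.6 27.0 Tq [-0.88  2.16 -1.44]
grasp x rel contact -1.6 y -0.2 hook above home -2.9 tilt 43.77 yaw -10.59 q [ 0.52 -0.1   2.2  -0.9   0.61  2.92]
1mm ex [ 0.00144 -0.       0.00138] 1mm down [-0.00138 -0.       0.00144]
```

Firmly seated (Fz +27 N, no more travel). Relieve the load, then open and look.

Emit:
drive_tool(
  moves=[
    {"dx":0.006,"dy":0,"dz":-0.006,"ax":0,"ay":0,"az":0,"hand":-1},
    {"dx":0.006,"dy":0,"dz":-0.006,"ax":0,"ay":0,"az":0,"hand":-1},
    {"dx":0.006,"dy":0,"dz":-0.006,"ax":0,"ay":0,"az":0,"hand":-0.2},
    {"dx":0.006,"dy":0,"dz":-0.006,"ax":0,"ay":0,"az":0,"hand":-0.2},
    {"dx":0.006,"dy":0,"dz":-0.006,"ax":0,"ay":0,"az":0,"hand":-0.2},
  ],
)

```text
time: 21.5
tcp_pos: [496.0, 254.3, 148.4]
tool_rot: [[0.709, -0.181, 0.681], [-0.131, -0.984, -0.124], [0.693, -0.001, -0.721]]
force: [0.6, -0.0, -0.3]
grip_width: 0.396
```

```bash
python3 chk.py; python3 - <<'E'
from h import *
wrist("18")
from rig import snapshot
s=snapshot("side");cv2.imwrite("pics/side18.png",s["frame"][:,:,::-1])
E
```

```text
t 21.5 F up-frame 0.6 0.1 -0.3 Tq [ 0.04  0.33 -0.  ]
grasp x rel contact 0.9 y 0.4 hook above home 0.9 tilt 43.84 yaw -10.35 q [ 0.52 -0.1   2.2  -0.89  0.61  2.91]
1mm ex [0.00144 0.      0.00139] 1mm down [-0.00139  0.       0.00144]
t 21.5 tcp [496.  254.3 148.4] q [ 0.52 -0.1   2.2  -0.89  0.61  2.91] F [ 0.6 -0.  -0.3] w 0.39635022923736146
```

View pics/w18.png

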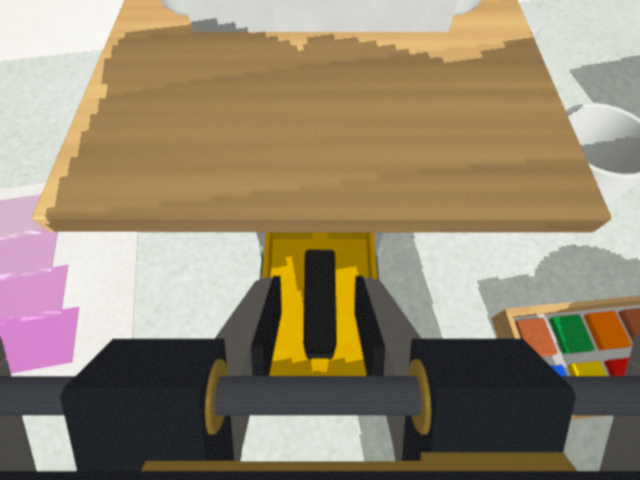

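Tray stays put with the jaws open. Back away along the tool axis.

Emit:
drive_tool(
  moves=[
    {"dx":0,"dy":0,"dz":-0.04,"ax":0,"ay":0,"az":0,"hand":0},
    {"dx":0,"dy":0,"dz":-0.1,"ax":0,"ay":0,"az":0,"hand":0},
    {"dx":0,"dy":0,"dz":-0.18,"ax":0,"ay":0,"az":0,"hand":0},
    {"dx":0,"dy":0,"dz":-0.26,"ax":0,"ay":0,"az":0,"hand":0},
    {"dx":0,"dy":0,"dz":-0.26,"ax":0,"ay":0,"az":0,"hand":0},
    {"dx":0,"dy":0,"dz":-0.26,"ax":0,"ay":0,"az":0,"hand":0},
  ],
)

```text
time: 22.35
tcp_pos: [406.9, 269.9, 240.4]
tool_rot: [[0.711, -0.181, 0.68], [-0.13, -0.983, -0.126], [0.691, 0.001, -0.723]]
force: [0.3, -0.2, -0.6]
grip_width: 0.498
```

```bash
python3 chk.py; python3 - <<'E'
from h import *
wrist("19")
from rig import snapshot
for n in("scene","side"):
    s=snapshot(n);np.savez(n+"19.npz",**s);cv2.imwrite(f"pics/{n}19.png",s["frame"][:,:,::-1])
def report(f,W,nm):
    H=hsv(f);x=W@ex;y=W@ey;z=W[...,2]
    k=(H[...,0]>18)&(H[...,0]<33)&(H[...,1]>150)&(abs(y-340)<60)&(x>360)&(x<512)&(z>85)&(z<225)
    p=W[k];print(nm,len(p),"x",np.percentile(p@ex,[1,99]).round(1),"y",np.percentile(p@ey,[1,99]).round(1),"z",np.percentile(p[:,2],[1,99]).round(1))
    r=cv2.minAreaRect(p[p[:,2]<125][:,:2].astype(np.float32));print(r)
    q=p[(abs(p@ey-340)>30)&(abs(p@ey-340)<38)&(p[:,2]<130)]
    xs=q@ex
    for a0 in range(390,510,15):
        s=q[(xs>=a0)&(xs<a0+15)]
        if len(s)>5: print(a0,len(s),np.percentile(s[:,2],[95]).round(1),end=" ; ")
    print()
report(*cloud("w19.npz"),"wrist");report(*cloud("side19.npz"),"side")
E
```

```text
t 22.35 F up-frame 0.3 -0.2 -0.6 Tq [ 0.06  0.36 -0.  ]
grasp x rel contact -89.5 y -0.4 hook above home 92.9 tilt 43.71 yaw -10.47 q [ 0.69 -0.39  2.22 -0.74  0.9   2.79]
1mm ex [0.00145 0.      0.00138] 1mm down [-0.00138 -0.       0.00145]
t 22.35 tcp [406.9 269.9 240.4] q [ 0.69 -0.39  2.22 -0.74  0.9   2.79] F [ 0.3 -0.2 -0.6] w 0.49759479035582255
wrist 7857 x [395.  500.9] y [306.  373.7] z [ 94.5 172.7]
((502.62640380859375, 252.4945831298828), (70.0084228515625, 107.32028198242188), 79.56356811523438)
390 151 [113.2] ; 405 211 [113.6] ; 420 199 [114.2] ; 435 219 [115.] ; 450 185 [115.5] ; 465 177 [116.1] ; 480 161 [116.8] ; 495 82 [116.7] ; 
side 3219 x [394. 501.] y [308.2 376.4] z [ 94.2 175.7]
((502.1221923828125, 254.11044311523438), (71.05816650390625, 109.78071594238281), 79.5121841430664)
390 127 [113.] ; 405 124 [113.6] ; 420 88 [114.4] ; 435 61 [114.9] ; 450 61 [115.3] ; 465 58 [115.8] ; 480 52 [117.2] ; 495 22 [117.] ;
```

View pics/w19.png

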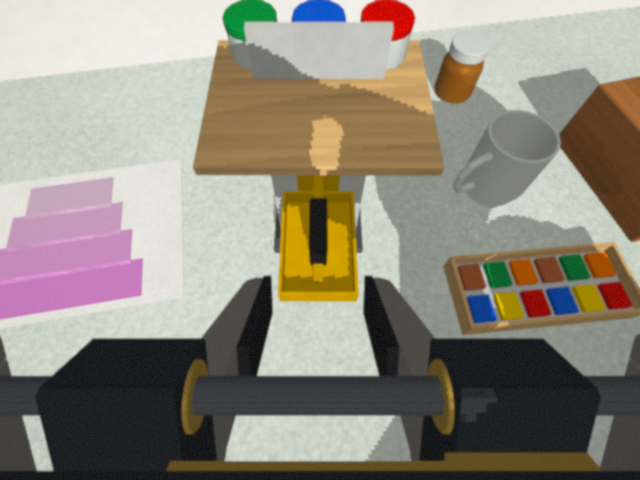

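View pics/side19.png

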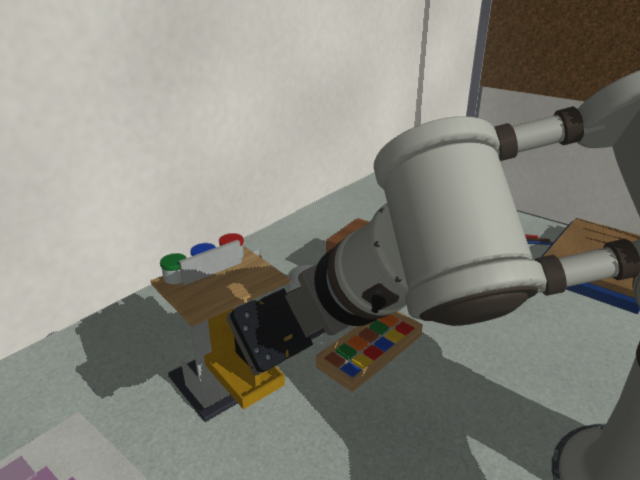

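View pics/scene19.png

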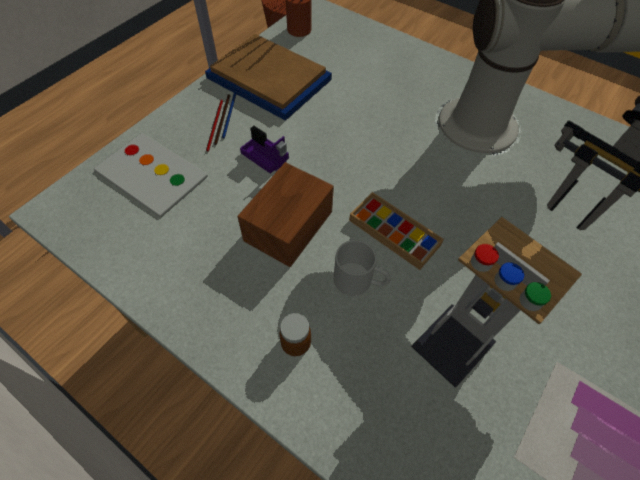

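```bash
python3 - <<'E'
from h import *
a=[]
for n in("scene0","scene19"):
    s=np.load(n+".npz");a.append(cv2.resize(s["frame"][260:340,450:530,::-1],(400,400),interpolation=cv2.INTER_CUBIC))
cv2.imwrite("pics/c20.png",cv2.convertScaleAbs(cv2.hconcat(a),alpha=1.6))
# bystanders: change in scene between start and now
for nm,(x0,x1,y0,y1) in dict(mug=(325,392,235,300),jar=(275,320,308,360),box=(345,445,190,270)).items():
    A=np.load("scene0.npz")["frame"][y0:y1,x0:x1].astype(int);B=np.load("scene19.npz")["frame"][y0:y1,x0:x1].astype(int);print(nm,abs(A-B).mean().round(2))
E
```

```text
mug 3.74
jar 19.29
box 8.52
```

View pics/c20.png

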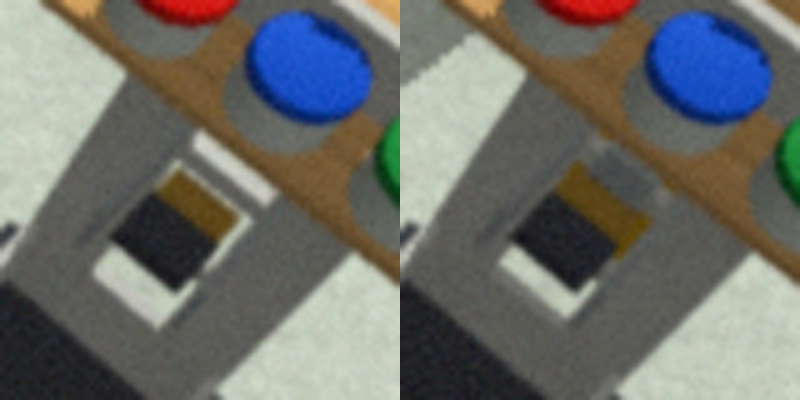

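```bash
python3 - <<'E'
from rig import r
print(r.hand_in())
E
```

```text
the job is handed in; nothing more can be done
None
```

The yellow tray is hooked into the top slot, pressed home and released, and the job is handed in; the rig gave no verdict.

**What I did**
- **First try:** I gripped the tray at a 50° tilt. At the upright, joint 6 reached its range limit, and the tray lightly touched the shelf edge (about 17 N).
- **Regrasp:** I set the tray back on the chest and gripped it again at 42°.
- **Insertion:** I slid the hook in until the flange met the panel, then pressed down past the roller. It stopped at a firm seat with about 27 N upward and 41 N horizontally on the wrist. I then relieved the load, opened the jaws and backed off.

**Last checks, from the cameras after release**

| Check | Result |
|---|---|
| Hook height | about 0.3 mm above the slot edge |
| Hook front to back | within about 1 mm |
| Hook sideways | within about 2 mm |
| Tray pitch | about 0.04 rad nose-up (limit 0.12) |
| Square to the panel | within about 0.01 rad |
| Robot | clear, wrist force near zero |

- **Catch:** I did not see the roller itself. I inferred the snap from the seated height and from the dip in force as the tooth passed it.
- **Bystanders:** The mug, jar and paint box look to be in the same places in the scene picture. My pixel comparison there was not clean: the jar patch differed most (19 grey levels on average), which I put down to shadows. I did not measure their positions again.

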